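# Charge the sample mill with chestnuts

## Robot

A 6-joint arm with a two-finger parallel gripper is mounted at the origin on a cart in front of the work surface, level with it; the furniture and walls round the work are solid. World frame = base frame: x ahead of the robot, y to its left, z up, the work surface at z = 0. Lengths are in m, angles in rad, forces in N, time in s.
With the tool pointing down it reaches from about 0.35 to 0.975 m from the base axis. Payload 4.9 kg.
Tool frame: the origin (TCP) lies at the very end of the fingers, on their centre line; the grasp point (between the pads) lies 19 mm behind it; z points along the fingers, y is the direction in which the jaws open and shut (so a half turn about z gives the same grasp; the last joint's range is limited). The gripper opens to 85 mm and grips with 20 to 120 N. Pads are 22 mm wide; open, the fingers measure 114 mm over their backs; the gripper's body (76 mm by 85 mm) begins 54 mm behind the grasp point. The pads swing forward as they close: fully open they stand 13 mm farther back than shut.
Start: joints at [1, 0.053, 1.613, -0, 1.476, -0.119], TCP at [0.273, 0.562, 0.199] pointing down, gripper open.
Joint ranges: [-3.01, 3.01], [-1.01, 2.22], [0.06, 2.58], [-1.02, 4.17], [0.09, 2.62], [-3.14, 3.14]. Speed limits (rad/s): [2.57, 2.57, 3.14, 3.14, 3.14, 3.14].

## Interface

Orientations are given as a unit quaternion [w, x, y, z].
In Python, from plant import state, eyes, job_done gives the robot as it stands.
- The arm moves only by the tool apply_moves, never from a script. Its argument "commands" is a list of rows, each an object with "linear": the shift along the tool's x, y, z in m, a list of three; "delta_rot": the turn, a rotation vector about the tool's x, y, z in degrees, a list of three; "fingers": the closure in counts, from 0 (fully open) to 255 (shut). In form: [{"linear": [x, y, z], "delta_rot": [wx, wy, wz], "fingers": fingers}, ...]. A call has exactly 8 rows; each row is the pose to reach, as a shift and turn from the pose commanded when the call began, along the tool's axes at that moment; what a row does not reach only later rows make up. A row lasts 1/10 s, in which the tool goes at most 50 mm and 8.59 degrees, less where a joint would pass 70% of its speed; a pose out of reach is approached as far as the arm can. A call with a gripper value outside its range is refused whole. The fingers move at their own pace and stop on an object; the grip force is fixed at half the most. Time passes only in rows, so rows that repeat a pose let the fingers close, or fill a call up. It gives the time, the measured TCP pose, the force and the opening at its end, in the units of the state.
- state(): the state, without advancing time (a new reading comes with each control period).
- eyes.grab_frame(name): name is "scene" or "top" or "wrist"; returns the picture (420x560x3 uint8, red, green, blue); there is no depth.
- eyes.camera_params(name): a dict with "fx", "fy", "cx", "cy" (pixels), "k1" (the pictures are not rectified: a ray, as slopes to the right and down, at radius r is drawn at 1 + k1 r^2 times it, then the intrinsics apply), "position" and "rotation" of the camera in the world; the wrist camera has in their place "T_tool_cam" (4x4, takes a point from camera to tool coordinates, whose origin is the TCP and whose axes are the flange's). Camera axes: x right, y down, z forward; pixel columns grow to the right and rows downward; lengths in m; the calibration is good to about 2 mm. A picture is of the moment at which its call begins: read the wrist's pose just before it. camera_params takes no time and is no camera call.
- job_done(): hands the job in, once; it reports no verdict.
The state is a dict: "time": time; "joint_pos": joint angles; "joint_vel": joint speeds; "joint_efforts": joint torques, N m; "tool_pos": TCP position; "tool_rot": TCP orientation; "contact_force": force on the tool from outside, world axes, zero at the start; "ft_torque": the same for the moment, N m; "gripper_width": opening from 0.0 (shut) to 1.0 (fully open).
Only numpy, scipy, OpenCV 4.12 (cv2) and the standard library are available. Lean on these libraries where they do the work, as an engineer would, in place of code of your own. Each camera call takes 0.05 s, during which the arm holds its last target.

## Task

Get the sample mill ready to grind: push the blue hopper's sleeve fully home, upright, on the inlet spigot on top of the mill, then tip the pan so that all six chestnuts run over its spout into the hopper, and set the empty pan back down flat on the desk. Spill nothing, and leave the jar, the carton, the timer and the blue-capped dropper bottle where they are.

Things in the scene. Friction and masses are not known exactly. Their poses are not given: they have to be found in the camera images.
- mill: fixed sample mill, light grey housing 215x130 mm, 60 mm high, with a dark motor housing (70 mm deep, top at z=100 mm) at its rear; product drawer and knob on its front. Origin on the desk straight under the inlet spigot; its x points to the rear (motor housing spans x=74 to 144 mm, front face x=-68 mm), z up
- mill_seat (a point): centre of the top face of the round seat flange (66 mm across) on the mill, 70 mm above the desk; the inlet spigot rises 24 mm from here, 40 mm outside diameter, its last 7 mm tapering to 33 mm. The throat inside is shut, chestnuts stay above it. z up
- hopper: loose blue plastic feed hopper, 140 g, standing on its sleeve: 32 mm long, bore 43 mm, foot belled to 53 mm inside (59 outside); above it a cone opening to a mouth 136 mm across (130 inside) at 88 mm height. Origin at the centre of the sleeve's lower rim, z up. A grip fin stands out along its -x (x=-106 to -60 mm, 12 mm thick along y, z=42 to 86 mm)
- hopper_grip (a point): the point to hold on the hopper's fin, 87 mm out from its axis, 64 mm above its foot; pinch across the 12 mm thickness (hopper y)
- hopper_mouth (a point): centre of the hopper's mouth, level with its rim, 88 mm above its foot
- pan: loose aluminium sample pan, 130 g: a scoop with 28 mm walls and 3 mm floor (x=-63 to +86 mm), 76 mm wide at the rear, widening to an open spout 78 mm wide inside (84 over its walls) at its +x end; the last 30 mm of floor rise 8 degrees. Origin under the floor, z up. A black grip fin stands at its rear (x=-106 to -63 mm, 12 mm thick along y, z=10 to 56 mm)
- pan_grip (a point): the point to hold on the pan's fin, at x=-87 mm, y=0, z=36 mm in the pan's frame; pinch across the 12 mm thickness (pan y)
- pan_spout (a point): middle of the pan's pouring edge, at x=+86 mm, z=6 mm in the pan's frame
- wide_jar: bystander: white wide-neck jar, 71 mm across, 125 mm tall; origin under its centre
- strip_box: bystander: blue and white carton, 62x119x56 mm; origin under its centre
- timer: bystander: white square timer with a black dial, 64x64x48 mm; origin under its centre
- dropper_2: bystander: small dropper bottle with a blue cap, 25 mm across, 74 mm tall; origin under its centre
- chestnut_1: chestnut, brown dome with a pale flat base and a small tip, about 28 mm across and 25 mm tall; origin at the centre of its flat base, z towards the tip. All six start base-down on the pan's floor.
- chestnut_2: chestnut, brown dome with a pale flat base and a small tip, about 26 mm across and 23 mm tall; origin at the centre of its flat base, z towards the tip. All six start base-down on the pan's floor.
- chestnut_3: chestnut, brown dome with a pale flat base and a small tip, about 29 mm across and 26 mm tall; origin at the centre of its flat base, z towards the tip. All six start base-down on the pan's floor.
- chestnut_4: chestnut, brown dome with a pale flat base and a small tip, about 27 mm across and 24 mm tall; origin at the centre of its flat base, z towards the tip. All six start base-down on the pan's floor.
- chestnut_5: chestnut, brown dome with a pale flat base and a small tip, about 29 mm across and 26 mm tall; origin at the centre of its flat base, z towards the tip. All six start base-down on the pan's floor.
- chestnut_6: chestnut, brown dome with a pale flat base and a small tip, about 25 mm across and 22 mm tall; origin at the centre of its flat base, z towards the tip. All six start base-down on the pan's floor.

How it is judged:
On the way, in this order (a step that is already met when the one before it is completed fails the run):
1. the hopper is seated on the spigot and the chestnuts are still in the pan (horizontal distance between hopper and mill_seat below 0.004 m and z of hopper in the frame of mill_seat between -0.004 and 0.004 m and angle between hopper's own z axis and vertical below 0.07 rad and horizontal distance between each of chestnut_1, chestnut_2, chestnut_3, chestnut_4, chestnut_5, chestnut_6 and pan below 0.1 m), for 0.2 s.
2. the pan is tipped with its spout over the hopper (angle between pan's own z axis and vertical above 0.3 rad and horizontal distance between pan_spout and hopper below 0.1 m and z of pan_spout in the frame of hopper above 0.06 m), for 0.05 s.
3. all six chestnuts are in the seated hopper (horizontal distance between hopper and mill_seat below 0.004 m and z of hopper in the frame of mill_seat between -0.004 and 0.004 m and angle between hopper's own z axis and vertical below 0.07 rad and horizontal distance between each of chestnut_1, chestnut_2, chestnut_3, chestnut_4, chestnut_5, chestnut_6 and hopper below 0.068 m and z of chestnut_1 in the frame of hopper between 0 and 0.088 m and z of chestnut_2 in the frame of hopper between 0 and 0.088 m and z of chestnut_3 in the frame of hopper between 0 and 0.088 m and z of chestnut_4 in the frame of hopper between 0 and 0.088 m and z of chestnut_5 in the frame of hopper between 0 and 0.088 m and z of chestnut_6 in the frame of hopper between 0 and 0.088 m), for 0.2 s.
At the end, for the whole second after the job is handed in: the hopper stands upright (within 4 degrees) on the mill, its sleeve's foot on the seat flange (within 4 mm, sideways and in height); all six chestnuts lie at rest inside it, below its rim; the pan stands flat on the desk (within 3.4 degrees and 6 mm), at rest (all of step 3 and height (world z) of pan between -0.006 and 0.006 m and angle between pan's own z axis and vertical below 0.06 rad and linear speed of each of pan, hopper below 0.02 m/s and linear speed of each of chestnut_1, chestnut_2, chestnut_3, chestnut_4, chestnut_5, chestnut_6 below 0.03 m/s); the robot touches nothing.
It fails at once if a bystander is shoved or knocked over (distance of any of wide_jar, strip_box, timer, dropper_2 from where it was at the start of the episode above 0.03 m or angle between any of wide_jar, strip_box, timer, dropper_2's own z axis and vertical above 0.35 rad).
It fails at once if a chestnut falls on the desk or the mill ((horizontal distance between chestnut_1 and pan above 0.13 m and horizontal distance between chestnut_1 and hopper above 0.09 m) or (horizontal distance between chestnut_2 and pan above 0.13 m and horizontal distance between chestnut_2 and hopper above 0.09 m) or (horizontal distance between chestnut_3 and pan above 0.13 m and horizontal distance between chestnut_3 and hopper above 0.09 m) or (horizontal distance between chestnut_4 and pan above 0.13 m and horizontal distance between chestnut_4 and hopper above 0.09 m) or (horizontal distance between chestnut_5 and pan above 0.13 m and horizontal distance between chestnut_5 and hopper above 0.09 m) or (horizontal distance between chestnut_6 and pan above 0.13 m and horizontal distance between chestnut_6 and hopper above 0.09 m)).
It also fails if it takes over 72 s, if anything falls off the work surface, if the arm or the gripper's body presses on something with over 40 N, if the wrist force passes 120 N, or if a joint passes its speed limit or range.

## Working session

There is one attempt and no reset: what is moved stays moved. The work goes in short steps, Python scripts to look and compute and a tool call to move; the robot and the scene stay as the last step left them, time stands still between calls to the robot, and variables do not carry over. Pictures are saved under pics/ and viewed, and the job is handed in when it is done.

Besides the shell and the picture viewer there is one more tool, called after "Call:" by a JSON object that holds its "fn" and its "kwargs", one argument or row to a line. apply_moves: Moves the arm, as the interface text tells. Its arguments: {"type":"object","properties":{"commands":{"type":"array","items":{"type":"object","properties":{"linear":{"type":"array","items":{"type":"number"}},"delta_rot":{"type":"array","items":{"type":"number"}},"fingers":{"type":"number"}}}}},"required":["commands"]}

```bash
ls; mkdir -p pics; python3 - <<'E'
from plant import state, eyes
import cv2, json
s=state(); print(s)
for n in ("scene","top"):
    cv2.imwrite(f"pics/{n}0.png", cv2.cvtColor(eyes.grab_frame(n),cv2.COLOR_RGB2BGR))
for n in ("scene","top","wrist"): print(n, eyes.camera_params(n))
E
```

```text
pics
{'time': 0.0, 'joint_pos': array([ 1.00003591e+00,  5.33430278e-02,  1.61428809e+00, -2.26653407e-05,
        1.47601747e+00, -1.19006232e-01]), 'joint_vel': array([ 0.00017075, -0.00048766, -0.00070103, -0.00035604,  0.00010333,
        0.00021132]), 'joint_efforts': array([ 1.99231792e-03, -3.93678331e+01, -3.70180535e+01,  1.12095561e-04,
        6.80013283e-03,  9.23419975e-06]), 'tool_pos': array([0.27247366, 0.5617113 , 0.1981752 ]), 'tool_rot': array([-3.36925941e-04,  2.23960086e-01,  9.74597775e-01, -9.71249546e-04]), 'contact_force': array([ 0.76910329, -0.81391307, -1.02573576]), 'ft_torque': array([-0.01292401, -0.04570665,  0.0442671 ]), 'gripper_width': 1.0022519187495278}
scene {'fx': 436.0826079786985, 'fy': 436.0826079786985, 'cx': 274.1999494503332, 'cy': 213.44460960484045, 'k1': -0.04893031295459022, 'position': array([-0.01775433, -0.83459267,  1.16363007]), 'rotation': array([-0.3168315 ,  0.90498503, -0.26463648,  0.10289524])}
top {'fx': 418.5400353459362, 'fy': 418.5400353459362, 'cx': 293.94391431123034, 'cy': 213.79300979238587, 'k1': -0.01375879346104418, 'position': array([ 0.26738673, -0.10061478,  1.46496296]), 'rotation': array([-0.04225659,  0.70872183, -0.70228933,  0.05212922])}
wrist {'fx': 373.0593753183133, 'fy': 373.0593753183133, 'cx': 271.2808582287318, 'cy': 205.9790939623738, 'k1': -0.02974844262983073, 'T_tool_cam': array([[-4.57068021e-04, -9.49184748e-01, -3.14719090e-01,
         8.08722203e-02],
       [ 9.99999874e-01, -4.98938100e-04,  5.24800442e-05,
         2.67977657e-04],
       [-2.06838602e-04, -3.14719026e-01,  9.49184857e-01,
        -1.74247434e-01],
       [ 0.00000000e+00,  0.00000000e+00,  0.00000000e+00,
         1.00000000e+00]])}
```

View pics/scene0.png

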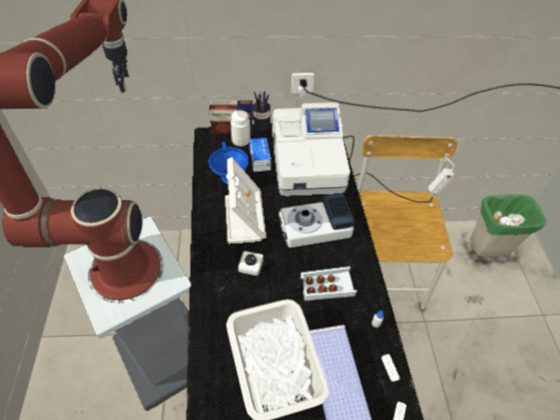

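View pics/top0.png

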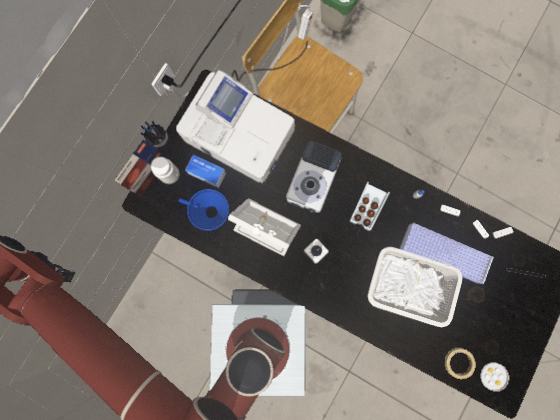

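The scene shows the blue hopper at top-image (208,210), with its fin pointing to the left. The mill spigot is at (311,185), the pan at (369,205), the jar and carton are near the hopper, and the timer is at (316,250). I'll enlarge these to measure them.

```bash
cat > h.py <<'E'
import numpy as np, cv2
from scipy.spatial.transform import Rotation as R
from plant import state, eyes
def q2R(q): return R.from_quat([q[1],q[2],q[3],q[0]]).as_matrix()
def cam(n, st=None):
    p=eyes.camera_params(n)
    if n=="wrist":
        T=np.eye(4);T[:3,:3]=q2R(st["tool_rot"]);T[:3,3]=st["tool_pos"];T=T@p["T_tool_cam"]
        return p,T[:3,:3],T[:3,3]
    return p,q2R(p["rotation"]),p["position"]
def proj(c,P):
    p,Rm,t=c; q=(np.atleast_2d(P)-t)@Rm
    s=q[:,:2]/q[:,2:]; r2=(s**2).sum(1,keepdims=True); s=s*(1+p["k1"]*r2)
    return s*[p["fx"],p["fy"]]+[p["cx"],p["cy"]]
def ray(c,uv):
    p,Rm,t=c; d=(np.array(uv,float)-[p["cx"],p["cy"]])/[p["fx"],p["fy"]]
    s=d.copy()
    for _ in range(10): s=d/(1+p["k1"]*(s**2).sum())
    return Rm@np.array([s[0],s[1],1.])
def onz(c,uv,z):
    d=ray(c,uv); t=c[2]; return t+d*(z-t[2])/d[2]
def save(n,img): cv2.imwrite("pics/"+n,cv2.cvtColor(img,cv2.COLOR_RGB2BGR))
E
python3 - <<'E'
from h import *
t=cv2.imread("pics/top0.png"); s=cv2.imread("pics/scene0.png")
cv2.imwrite("pics/topA.png",cv2.resize(t[130:280,130:330],None,fx=4,fy=4,interpolation=cv2.INTER_CUBIC))
cv2.imwrite("pics/topB.png",cv2.resize(t[130:280,280:440],None,fx=4,fy=4,interpolation=cv2.INTER_CUBIC))
c=cam("top")
for n,uv,z in (("hop",(208,210),.088),("mill",(311,185),.09),("pan",(369,205),.0),("timer",(316,250),.048),("base",(250,370),0)): print(n,onz(c,uv,z))
E
```

```text
hop [0.46233611 0.16596483 0.088     ]
mill [ 0.55010086 -0.17541892  0.09      ]
pan [ 0.49857046 -0.38673925  0.        ]
timer [ 0.33517853 -0.19522606  0.048     ]
base [-0.06749045  0.02325318  0.        ]
```

View pics/topA.png

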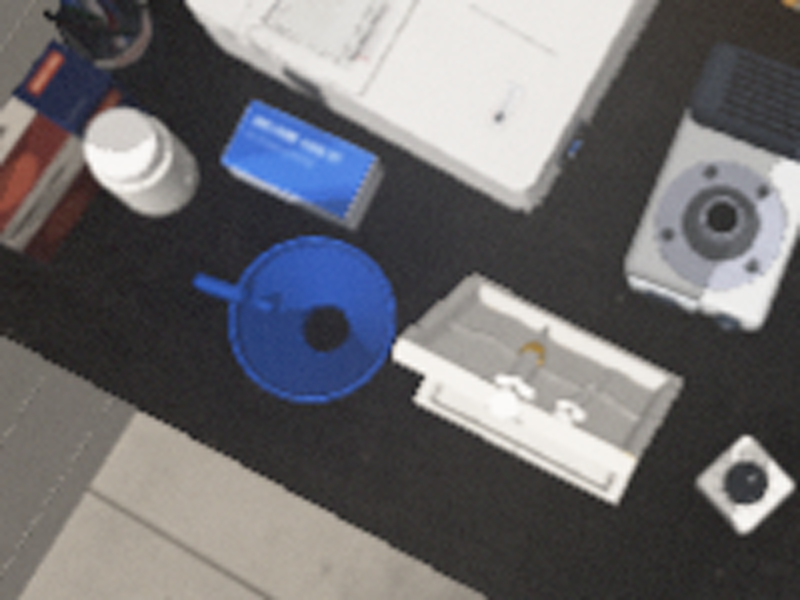

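View pics/topB.png

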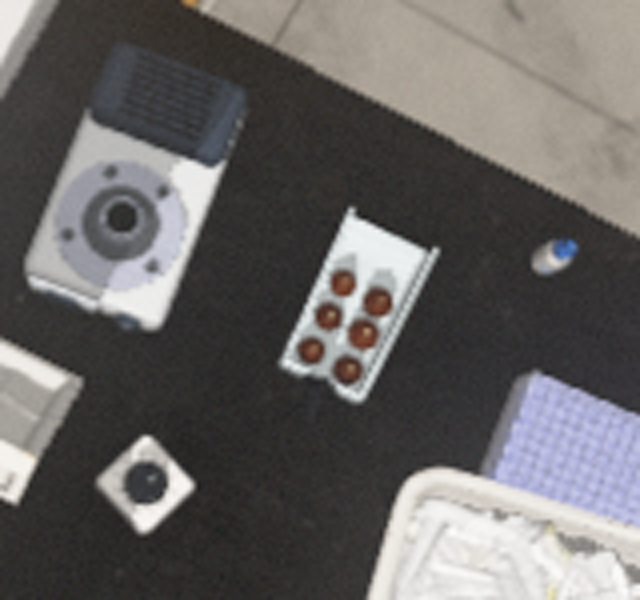

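```bash
python3 - <<'E'
from h import *
c=cam("top"); 
def A(x,y): return ((x+.5)/4-.5+130,(y+.5)/4-.5+130)
def B(x,y): return ((x+.5)/4-.5+280,(y+.5)/4-.5+130)
rim=np.array([onz(c,A(*p),.088) for p in((228,319),(397,319),(312,236),(312,402))]); h=rim.mean(0)
print("hop",rim[:,:2],h)
f=onz(c,A(197,282),.086); print("fin",f,np.linalg.norm((f-h)[:2]),np.degrees(np.arctan2(*(h-f)[1::-1])))
m=onz(c,B(122,217),.094); m2=onz(c,A(722,217),.094);print("spig",m,m2)
for n,p,z in(("mot rl",(118,42),.1),("mot rr",(245,88),.1),("mot fr",(215,165),.1),("mot fl",(92,110),.1),("frontL",(27,272),.06),("frontR",(160,328),.06)): print(n,onz(c,B(*p),z))
for n,p,z in(("spL",(351,208),.034),("spR",(438,249),.034),("rearL",(281,366),.028),("rearR",(360,402),.028)): print(n,onz(c,B(*p),z))
print("jar",onz(c,A(118,133),.125),"box",onz(c,A(300,155),.056),"timer",onz(c,A(746,480),.048),"drop",onz(c,B(566,248),.074))
for p in((398,350),(477,277),(683,380),(620,500)): print("tray",onz(c,A(*p),0.05))
E
```

```text
hop [[0.46370876 0.23678183]
 [0.46513468 0.09690842]
 [0.53439717 0.16978209]
 [0.39536414 0.16483141]] [0.46465119 0.16707594 0.088     ]
fin [0.49483717 0.26434467 0.086     ] 0.10184497888138694 -107.24099575376808
spig [ 0.55307242 -0.17226701  0.094     ] [ 0.55307242 -0.17226701  0.094     ]
mot rl [ 0.70220491 -0.16814625  0.1       ]
mot rr [ 0.66358405 -0.27518645  0.1       ]
mot fr [ 0.5969766  -0.24959024  0.1       ]
mot fl [ 0.6429572  -0.14651987  0.1       ]
frontL [ 0.51156035 -0.09328391  0.06      ]
frontR [ 0.46459108 -0.20658186  0.06      ]
spL [ 0.57587263 -0.37572283  0.034     ]
spR [ 0.54029078 -0.45131211  0.034     ]
rearL [ 0.43692344 -0.31389779  0.028     ]
rearR [ 0.40626684 -0.38205391  0.028     ]
jar [0.61128951 0.32416273 0.125     ] box [0.6113174  0.18891577 0.056     ] timer [ 0.33644688 -0.19564742  0.048     ] drop [ 0.53475694 -0.55079896  0.074     ]
tray [0.44397332 0.1007432  0.05      ]
tray [0.50759754 0.03506229 0.05      ]
tray [ 0.42069187 -0.1418104   0.05      ]
tray [ 0.31861878 -0.08939224  0.05      ]
```

```bash
python3 - <<'E'
from h import *
s=cv2.imread("pics/scene0.png")
cv2.imwrite("pics/scA.png",cv2.resize(s[100:300,195:365],None,fx=4,fy=3,interpolation=cv2.INTER_CUBIC) if 0 else cv2.resize(s[110:260,195:365],None,fx=4,fy=4,interpolation=cv2.INTER_CUBIC))
E
```

```text
(no output)
```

View pics/scA.png

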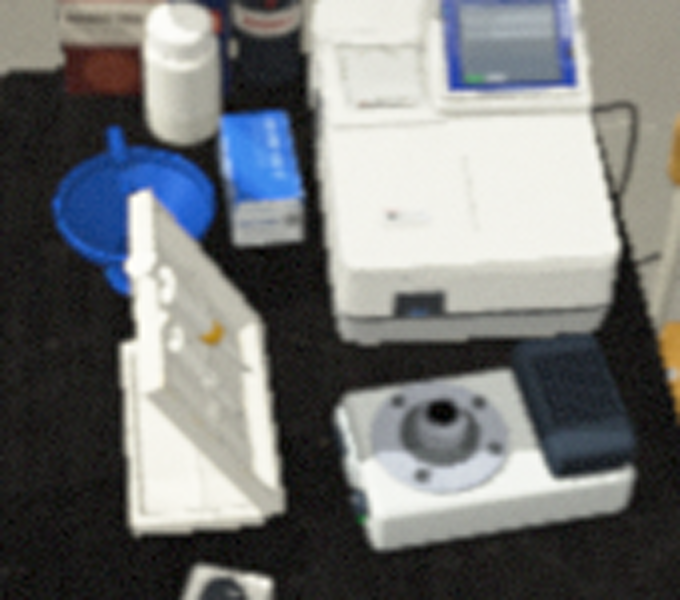

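```bash
python3 - <<'E'
from h import *
ct=cam("top");cs=cam("scene")
def A(x,y): return ((x+.5)/4-.5+130,(y+.5)/4-.5+130)
def S(x,y): return ((x+.5)/4-.5+195,(y+.5)/4-.5+110)
def tri(a,b):
    d1=ray(ct,A(*a));d2=ray(cs,S(*b)); d1/=np.linalg.norm(d1);d2/=np.linalg.norm(d2)
    M=np.c_[d1,-d2]; k=np.linalg.lstsq(M,cs[2]-ct[2],rcond=None)[0]
    p=ct[2]+k[0]*d1;q=cs[2]+k[1]*d2; return (p+q)/2,np.linalg.norm(p-q)
print("lid far",tri((398,350),(140,192)));print("lid near",tri((634,452),(152,398)))
print("lidhinge",tri((477,277),(262,322)),tri((683,380),(283,505)))
print("mach corner",tri((520,190),(335,270)), tri((640,20),(612,260)))
print("spig hole",tri((722,217),(440,412)))
E
```

```text
lid far (array([0.42685889, 0.08002031, 0.19339682]), np.float64(0.0016831124819295402))
lid near (array([ 0.34455008, -0.09819255,  0.17403362]), np.float64(0.014003529710064886))
lidhinge (array([0.51237593, 0.03654793, 0.0290856 ]), np.float64(0.0026484666965300168)) (array([ 0.4226527 , -0.14234585,  0.03237346]), np.float64(0.00011074652078499889))
mach corner (array([ 0.56842624, -0.00185598,  0.09953012]), np.float64(0.009641106536408385)) (array([ 0.73937519, -0.11389178,  0.10834667]), np.float64(0.04717364626863106))
spig hole (array([ 0.55152288, -0.17167664,  0.09703138]), np.float64(0.0019852567264925483))
```

```bash
cat >> h.py <<'E'
def down(yawx,tilt=0):
    """tool pointing down, tool x heading yawx deg; tilt deg about tool y afterwards"""
    a=np.radians(yawx); x=np.array([np.cos(a),np.sin(a),0]); z=np.array([0,0,-1.]); y=np.cross(z,x)
    return np.c_[x,y,z]@R.from_euler('y',tilt,degrees=True).as_matrix()
def delta(pos,Rt,st=None,P0=None,R0=None):
    st=st or state(); R0=q2R(st["tool_rot"]) if R0 is None else R0; P0=st["tool_pos"] if P0 is None else P0
    l=R0.T@(np.array(pos)-P0); w=np.degrees(R.from_matrix(R0.T@Rt).as_rotvec())
    print("lin",l.round(4),"rot",w.round(2)); return l,w
E
python3 - <<'E'
from h import *
delta([.490,.250,.25],down(72.8))
E
```

```text
lin [-0.3318 -0.1856 -0.0514] rot [-1.000e-01  6.000e-02  8.131e+01]
```

Call:
{"fn": "apply_moves", "kwargs": {
  "commands": [
    {"linear":[-0.035,-0.02,-0.006],"delta_rot":[0,0,8],"fingers":0},
    {"linear":[-0.075,-0.042,-0.012],"delta_rot":[0,0,16],"fingers":0},
    {"linear":[-0.12,-0.067,-0.02],"delta_rot":[0,0,24],"fingers":0},
    {"linear":[-0.165,-0.092,-0.026],"delta_rot":[0,0,32],"fingers":0},
    {"linear":[-0.21,-0.117,-0.034],"delta_rot":[0,0,40],"fingers":0},
    {"linear":[-0.255,-0.142,-0.04],"delta_rot":[0,0,48],"fingers":0},
    {"linear":[-0.295,-0.165,-0.046],"delta_rot":[0,0,56],"fingers":0},
    {"linear":[-0.332,-0.186,-0.051],"delta_rot":[0,0,64],"fingers":0}
  ]
}}

```text
time: 0.9
tool_pos: [0.491, 0.248, 0.2504]
tool_rot: [-0.0, 0.709, 0.706, -0.0]
contact_force: [0.8, 1.0, -1.1]
gripper_width: 1.003
```

Call:
{"fn": "apply_moves", "kwargs": {
  "commands": [
    {"linear":[0,0,0],"delta_rot":[0,0,8],"fingers":0},
    {"linear":[0,0,0],"delta_rot":[0,0,16],"fingers":0},
    {"linear":[0,0,0],"delta_rot":[0,0,17.3],"fingers":0},
    {"linear":[0,0,0],"delta_rot":[0,0,17.3],"fingers":0},
    {"linear":[0,0,0],"delta_rot":[0,0,17.3],"fingers":0},
    {"linear":[0,0,0],"delta_rot":[0,0,17.3],"fingers":0},
    {"linear":[0,0,0],"delta_rot":[0,0,17.3],"fingers":0},
    {"linear":[0,0,0],"delta_rot":[0,0,17.3],"fingers":0}
  ]
}}

```text
time: 1.7
tool_pos: [0.4902, 0.2502, 0.2504]
tool_rot: [0.0, 0.805, 0.594, -0.0]
contact_force: [0.0, 0.7, -0.9]
gripper_width: 1.0
```

```bash
python3 - <<'E'
from h import *
s=state(); print(s); save("w1.png",eyes.grab_frame("wrist"))
import pickle; pickle.dump(s,open("w1.pkl","wb"))
E
```

```text
{'time': 1.7, 'joint_pos': array([ 3.36657459e-01, -1.51188616e-01,  1.72533566e+00, -4.84764153e-06,
        1.56745882e+00,  6.35789958e-01]), 'joint_vel': array([-1.82539709e-03,  1.34069808e-03, -6.47611059e-05, -1.77671603e-03,
        1.80097848e-03,  2.09561654e-03]), 'joint_efforts': array([ 1.73822301e-02, -3.11215746e+01, -3.77398324e+01,  3.41697723e-04,
        7.04036265e-04, -3.81021324e-03]), 'tool_pos': array([0.49022627, 0.25018105, 0.25039289]), 'tool_rot': array([ 3.68894943e-07,  8.04577940e-01,  5.93847066e-01, -7.02774900e-06]), 'contact_force': array([ 0.04294845,  0.69039083, -0.91562477]), 'ft_torque': array([-0.00045307, -0.0298905 ,  0.0160483 ]), 'gripper_width': 1.0003593328063816}
```

View pics/w1.png

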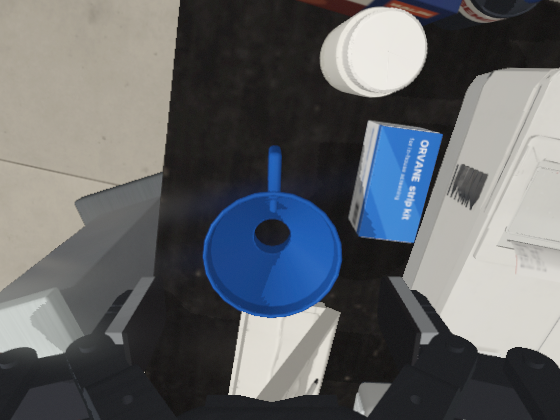

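The wrist view shows the hopper rim ellipse at about (272,254). Its fin runs up to (274,147) and is almost aligned with the image vertical. The carton lies about 90 px to the right. Next I fit the rim and fin.

```bash
python3 - <<'E'
from h import *
import pickle
from scipy.optimize import least_squares
s=pickle.load(open("w1.pkl","rb")); c=cam("wrist",s)
im=cv2.imread("pics/w1.png"); hsv=cv2.cvtColor(im,cv2.COLOR_BGR2HSV)
m=cv2.inRange(hsv,(100,120,40),(125,255,255)); m[:,345:]=0; m[330:]=0;m[:140]=0
m=cv2.morphologyEx(m,cv2.MORPH_CLOSE,np.ones((5,5)))
cn=max(cv2.findContours(m,cv2.RETR_EXTERNAL,cv2.CHAIN_APPROX_NONE)[0],key=cv2.contourArea)[:,0]
rim=cn[(cn[:,1]>215)]
P=np.array([onz(c,p,.088)[:2] for p in rim])
f=lambda v:np.hypot(*(P-v[:2]).T)-v[2]
r=least_squares(f,[.46,.167,.068],loss='soft_l1',f_scale=.001); print("rim",r.x,np.abs(f(r.x)).mean())
fin=cn[(cn[:,1]<185)&(cn[:,1]>152)]
for row in (150,155,160,165,170,175,180):
    xs=np.where(m[row]>0)[0]; a=onz(c,(xs.min()-.0,row),.086);b=onz(c,(xs.max(),row),.086); mm=(a+b)/2; d=mm[:2]-r.x[:2]
    print(row,xs.min(),xs.max(),np.linalg.norm((a-b)[:2]),np.hypot(*d),np.degrees(np.arctan2(d[1],d[0])))
E
```

```text
rim [0.46588673 0.16917837 0.0692853 ] 0.0004058447983203523
150 268 280 0.010938216898640126 0.10730577089294177 71.83806540781575
155 268 281 0.011898801633592365 0.10271790760557409 71.53247997386488
160 268 281 0.011948348263912592 0.09808349024828945 71.46376395326187
165 268 281 0.011998433709220001 0.09341088734920036 71.38755663860064
170 268 281 0.01204906619902554 0.08869949758071215 71.30256339344764
175 267 280 0.012100183648477803 0.0839274978589357 71.84237286932834
180 267 280 0.01215193507740586 0.07913520863079673 71.7758676985642
```

```bash
python3 - <<'E'
from h import *
import pickle
s=pickle.load(open("w1.pkl","rb")); c=cam("wrist",s)
g=np.array([.4932,.2514,.045]); Rt=down(71.6)
for uv,z in (((370,122),.056),((362,235),.056),((349,218),0),((368,128),.0),((376,150),.056)):
    print(((onz(c,uv,z)-g)@Rt).round(3))
delta([*g[:2],.10],Rt); delta(g,Rt)
E
```

```text
[ 0.045  0.093 -0.011]
[-0.074  0.096 -0.011]
[-0.075  0.094  0.045]
[0.033 0.106 0.045]
[ 0.018  0.101 -0.011]
lin [0.0021 0.0024 0.1504] rot [0.   0.   1.25]
lin [0.0021 0.0024 0.2054] rot [0.   0.   1.25]
```

Call:
{"fn": "apply_moves", "kwargs": {
  "commands": [
    {"linear":[0.002,0.0024,0.03],"delta_rot":[0,0,1.25],"fingers":0},
    {"linear":[0.002,0.0024,0.07],"delta_rot":[0,0,1.25],"fingers":0},
    {"linear":[0.002,0.0024,0.115],"delta_rot":[0,0,1.25],"fingers":0},
    {"linear":[0.002,0.0024,0.15],"delta_rot":[0,0,1.25],"fingers":0},
    {"linear":[0.002,0.0024,0.175],"delta_rot":[0,0,1.25],"fingers":0},
    {"linear":[0.002,0.0024,0.195],"delta_rot":[0,0,1.25],"fingers":0},
    {"linear":[0.002,0.0024,0.2055],"delta_rot":[0,0,1.25],"fingers":0},
    {"linear":[0.002,0.0024,0.2055],"delta_rot":[0,0,1.25],"fingers":0}
  ]
}}

```text
time: 2.55
tool_pos: [0.492, 0.2508, 0.0433]
tool_rot: [-0.0, 0.811, 0.585, -0.002]
contact_force: [0.5, -0.5, 0.0]
gripper_width: 1.0
```

Call:
{"fn": "apply_moves", "kwargs": {
  "commands": [
    {"linear":[0,0,0],"delta_rot":[0,0,0],"fingers":255},
    {"linear":[0,0,0],"delta_rot":[0,0,0],"fingers":255},
    {"linear":[0,0,0],"delta_rot":[0,0,0],"fingers":255},
    {"linear":[0,0,0],"delta_rot":[0,0,0],"fingers":255},
    {"linear":[0,0,0],"delta_rot":[0,0,0],"fingers":255},
    {"linear":[0,0,0],"delta_rot":[0,0,0],"fingers":255},
    {"linear":[0,0,0],"delta_rot":[0,0,0],"fingers":255},
    {"linear":[0,0,0],"delta_rot":[0,0,0],"fingers":255}
  ]
}}

```text
time: 3.35
tool_pos: [0.4936, 0.2515, 0.0454]
tool_rot: [0.0, 0.811, 0.585, 0.001]
contact_force: [-0.2, 2.7, 2.8]
gripper_width: 0.116
```

```bash
python3 - <<'E'
from h import *
s=state(); print(s["tool_pos"],s["tool_rot"],s["gripper_width"],s["contact_force"]); save("w2.png",eyes.grab_frame("wrist"))
import pickle; pickle.dump(s,open("w2.pkl","wb"))
E
```

```text
[0.49361617 0.25148286 0.04537367] [1.08651851e-05 8.11261373e-01 5.84683425e-01 5.25598824e-04] 0.115893979533739 [-0.18568615  2.65583686  2.78022092]
```

View pics/w2.png

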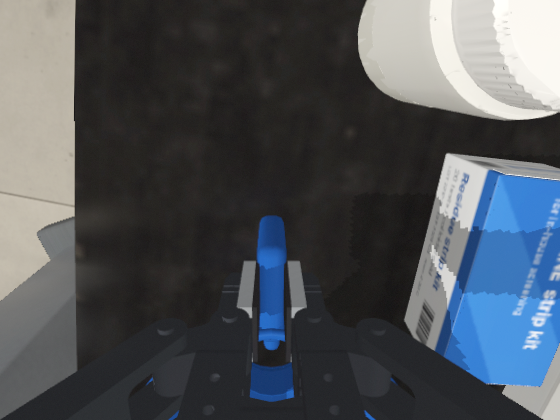

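Gripped (opening 0.116, about 10 mm). Now lifting, then traversing above the white tray's lid (0.19 m).

Call:
{"fn": "apply_moves", "kwargs": {
  "commands": [
    {"linear":[0,0,-0.01],"delta_rot":[0,0,0],"fingers":255},
    {"linear":[0,0,-0.03],"delta_rot":[0,0,0],"fingers":255},
    {"linear":[0,0,-0.065],"delta_rot":[0,0,0],"fingers":255},
    {"linear":[0,0,-0.105],"delta_rot":[0,0,0],"fingers":255},
    {"linear":[0,0,-0.145],"delta_rot":[0,0,0],"fingers":255},
    {"linear":[0,0,-0.18],"delta_rot":[0,0,0],"fingers":255},
    {"linear":[0,0,-0.21],"delta_rot":[0,0,0],"fingers":255},
    {"linear":[0,0,-0.23],"delta_rot":[0,0,0],"fingers":255}
  ]
}}

```text
time: 4.2
tool_pos: [0.4935, 0.2512, 0.2779]
tool_rot: [0.0, 0.811, 0.585, 0.001]
contact_force: [0.4, 0.6, -2.0]
gripper_width: 0.116
```

```bash
python3 - <<'E'
from h import *
s=state(); print(s["tool_pos"],s["gripper_width"],s["contact_force"],s["joint_pos"]);
delta([.636,-.1495,.275],down(15))
E
```

```text
[0.49350547 0.25119919 0.27792877] 0.11610429029299109 [ 0.36830795  0.55421659 -1.97701675] [ 3.36533395e-01 -1.54090222e-01  1.68290752e+00 -1.78942754e-04
  1.61008425e+00  6.58351901e-01]
lin [-0.3351  0.2619  0.003 ] rot [ 0.08 -0.14 56.56]
```

Call:
{"fn": "apply_moves", "kwargs": {
  "commands": [
    {"linear":[-0.01,0.008,0],"delta_rot":[0,0,2],"fingers":255},
    {"linear":[-0.035,0.027,0],"delta_rot":[0,0,6],"fingers":255},
    {"linear":[-0.067,0.052,0],"delta_rot":[0,0,11.5],"fingers":255},
    {"linear":[-0.1,0.078,0],"delta_rot":[0,0,17],"fingers":255},
    {"linear":[-0.133,0.104,0],"delta_rot":[0,0,22.5],"fingers":255},
    {"linear":[-0.166,0.13,0],"delta_rot":[0,0,28],"fingers":255},
    {"linear":[-0.195,0.152,0],"delta_rot":[0,0,33],"fingers":255},
    {"linear":[-0.22,0.172,0],"delta_rot":[0,0,37],"fingers":255}
  ]
}}

```text
time: 5.0
tool_pos: [0.5859, -0.0148, 0.2723]
tool_rot: [-0.001, 0.956, 0.294, -0.002]
contact_force: [0.4, 1.0, -1.6]
gripper_width: 0.111
```

```bash
python3 - <<'E'
from h import *
s=state(); print(s["tool_pos"],s["gripper_width"],s["contact_force"]);
R0=down(71.6); P0=np.array([.4936,.2514,.2754])+R0@np.array([-.22,.172,0]); print(P0)
delta([.636,-.1495,.275],down(15),P0=P0,R0=down(71.6-37))
E
```

```text
[ 0.58593749 -0.01479893  0.27226351] 0.11052971038133186 [ 0.39156746  1.04065042 -1.58170309]
[ 0.58736389 -0.01164436  0.2754    ]
lin [-0.0382  0.1411  0.0004] rot [ 0.   0.  19.6]
```

Call:
{"fn": "apply_moves", "kwargs": {
  "commands": [
    {"linear":[-0.009,0.033,0],"delta_rot":[0,0,4.5],"fingers":255},
    {"linear":[-0.018,0.065,0],"delta_rot":[0,0,9],"fingers":255},
    {"linear":[-0.026,0.095,0],"delta_rot":[0,0,13],"fingers":255},
    {"linear":[-0.033,0.12,0],"delta_rot":[0,0,17],"fingers":255},
    {"linear":[-0.037,0.135,0],"delta_rot":[0,0,19],"fingers":255},
    {"linear":[-0.038,0.141,0],"delta_rot":[0,0,19.6],"fingers":255},
    {"linear":[-0.038,0.141,0],"delta_rot":[0,0,19.6],"fingers":255},
    {"linear":[-0.038,0.141,0],"delta_rot":[0,0,19.6],"fingers":255}
  ]
}}

```text
time: 5.8
tool_pos: [0.6352, -0.1487, 0.2746]
tool_rot: [-0.0, 0.991, 0.131, -0.0]
contact_force: [0.1, 0.4, -1.4]
gripper_width: 0.115
```

```bash
python3 - <<'E'
from h import *
s=state(); print(s["tool_pos"],s["tool_rot"],s["gripper_width"],s["contact_force"]);
t=eyes.grab_frame("top");sc=eyes.grab_frame("scene")
save("t3.png",t);save("s3.png",sc)
save("t3c.png",np.hstack([cv2.resize(t[110:260,260:400],None,fx=2.8,fy=2.8,interpolation=cv2.INTER_CUBIC),cv2.resize(sc[110:260,240:380],None,fx=2.8,fy=2.8,interpolation=cv2.INTER_CUBIC)]))
E
```

```text
[ 0.63522913 -0.14869959  0.27458349] [-3.63450659e-04  9.91408250e-01  1.30803151e-01 -2.91089354e-04] 0.11544948631557067 [ 0.10243621  0.35790578 -1.35957477]
```

View pics/t3c.png

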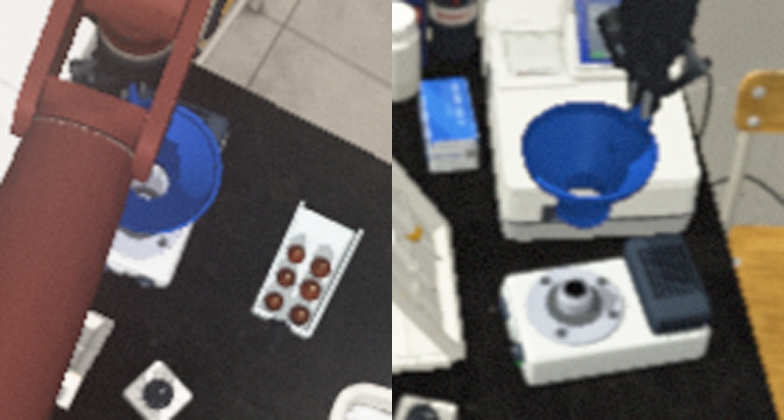

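The scene view shows the hopper held above the mill, roughly upright, and the top view is partly covered by the arm. Checking its hanging pose by overlaying the model on the image.

```bash
python3 - <<'E'
from h import *
from scipy.optimize import least_squares
c=cam("scene"); im=cv2.imread("pics/s3.png"); hsv=cv2.cvtColor(im,cv2.COLOR_BGR2HSV)
m=cv2.inRange(hsv,(100,120,40),(125,255,255)); m[:,:283]=0; m[:,345:]=0; m[195:]=0; m[:140]=0
cn=max(cv2.findContours(cv2.morphologyEx(m,cv2.MORPH_CLOSE,np.ones((3,3))),cv2.RETR_EXTERNAL,cv2.CHAIN_APPROX_NONE)[0],key=cv2.contourArea)[:,0]
z=.2746-.045+.088
P=np.array([onz(c,p,z)[:2] for p in cn])
o=np.array([.6352,-.1487])-.087*np.array([np.cos(np.radians(15)),np.sin(np.radians(15))]); print("exp",o)
f=lambda v:np.hypot(*(P-v[:2]).T)-.0685
sel=np.ones(len(P),bool)
# use left/top rim points: those nearest circle
sel=np.abs(f(o))<.008; Pa=P
P=Pa[sel]; r=least_squares(f,o,loss='soft_l1',f_scale=.0015); print(r.x,sel.sum(),np.abs(f(r.x)).mean())
th=np.linspace(0,2*np.pi,200)
out=cv2.resize(im[110:260,240:380],None,fx=5,fy=4 if 0 else 5,interpolation=cv2.INTER_CUBIC)[:600]
def dr(o,zz,rad,col):
    q=proj(c,np.c_[o[0]+rad*np.cos(th),o[1]+rad*np.sin(th),np.full(200,zz)])
    for a in q: cv2.circle(out,(int((a[0]-240+.5)*5),int((a[1]-110+.5)*5)),1,col,-1)
dr(o,z,.068,(0,255,255)); dr(o,z-.088,.0295,(0,255,255)); dr(o,z-.056,.0235,(0,255,0))
ms=(.552,-.172)
dr(ms,.094,.0165,(0,0,255)); dr(ms,.07,.033,(0,0,255)); dr(ms,.07,.02,(255,0,255))
cv2.imwrite("pics/s3o.png",out)
E
```

```text
exp [ 0.55116445 -0.17121726]
[ 0.5478798  -0.17470744] 106 0.0024560250874907986
```

View pics/s3o.png

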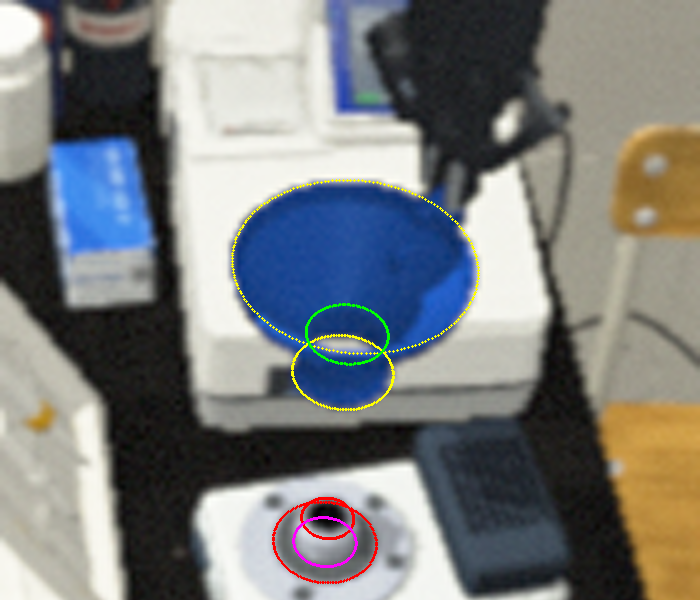

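Call:
{"fn": "apply_moves", "kwargs": {
  "commands": [
    {"linear":[0.001,0,0.02],"delta_rot":[0,0,0],"fingers":255},
    {"linear":[0.001,0,0.045],"delta_rot":[0,0,0],"fingers":255},
    {"linear":[0.001,0,0.07],"delta_rot":[0,0,0],"fingers":255},
    {"linear":[0.001,0,0.09],"delta_rot":[0,0,0],"fingers":255},
    {"linear":[0.001,0,0.108],"delta_rot":[0,0,0],"fingers":255},
    {"linear":[0.001,0,0.12],"delta_rot":[0,0,0],"fingers":255},
    {"linear":[0.001,0,0.125],"delta_rot":[0,0,0],"fingers":255},
    {"linear":[0.001,0,0.125],"delta_rot":[0,0,0],"fingers":255}
  ]
}}

```text
time: 6.7
tool_pos: [0.6363, -0.1491, 0.1495]
tool_rot: [-0.0, 0.991, 0.13, -0.0]
contact_force: [0.6, 0.4, -1.7]
gripper_width: 0.109
```

```bash
python3 - <<'E'
from h import *
s=state(); print(s["tool_pos"],s["tool_rot"],s["gripper_width"],s["contact_force"],s["ft_torque"]);
sc=eyes.grab_frame("scene")
save("s4c.png",cv2.resize(sc[130:260,260:380],None,fx=4.5,fy=4.5,interpolation=cv2.INTER_CUBIC))
E
```

```text
[ 0.63632664 -0.14907485  0.14950132] [-1.60508367e-04  9.91468242e-01  1.30347999e-01 -3.15071540e-04] 0.10904061591085407 [ 0.5719134   0.38797308 -1.65374899] [-0.00583121 -0.09449163  0.02919215]
```

View pics/s4c.png

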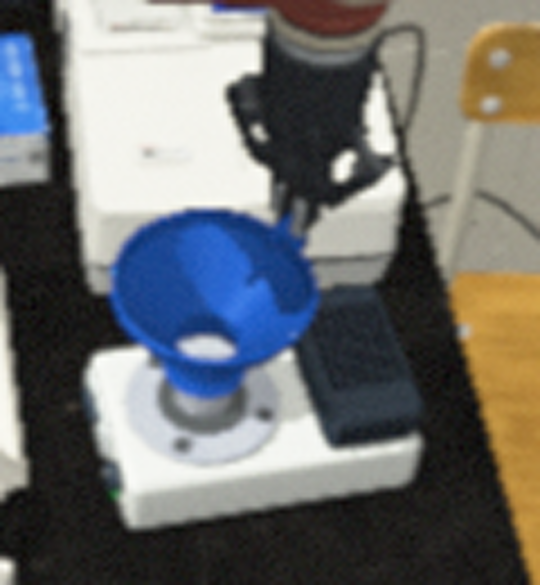

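The hopper's bell is centred right over the spigot. Lowering in small steps while watching force.

Call:
{"fn": "apply_moves", "kwargs": {
  "commands": [
    {"linear":[0,0,0.003],"delta_rot":[0,0,0],"fingers":255},
    {"linear":[0,0,0.006],"delta_rot":[0,0,0],"fingers":255},
    {"linear":[0,0,0.009],"delta_rot":[0,0,0],"fingers":255},
    {"linear":[0,0,0.012],"delta_rot":[0,0,0],"fingers":255},
    {"linear":[0,0,0.015],"delta_rot":[0,0,0],"fingers":255},
    {"linear":[0,0,0.018],"delta_rot":[0,0,0],"fingers":255},
    {"linear":[0,0,0.02],"delta_rot":[0,0,0],"fingers":255},
    {"linear":[0,0,0.022],"delta_rot":[0,0,0],"fingers":255}
  ]
}}

```text
time: 7.55
tool_pos: [0.6364, -0.1494, 0.1277]
tool_rot: [-0.0, 0.991, 0.13, -0.0]
contact_force: [0.6, 0.5, -1.6]
gripper_width: 0.116
```

Call:
{"fn": "apply_moves", "kwargs": {
  "commands": [
    {"linear":[0,0,0.001],"delta_rot":[0,0,0],"fingers":255},
    {"linear":[0,0,0.002],"delta_rot":[0,0,0],"fingers":255},
    {"linear":[0,0,0.003],"delta_rot":[0,0,0],"fingers":255},
    {"linear":[0,0,0.004],"delta_rot":[0,0,0],"fingers":255},
    {"linear":[0,0,0.005],"delta_rot":[0,0,0],"fingers":255},
    {"linear":[0,0,0.006],"delta_rot":[0,0,0],"fingers":255},
    {"linear":[0,0,0.006],"delta_rot":[0,0,0],"fingers":255},
    {"linear":[0,0,0.006],"delta_rot":[0,0,0],"fingers":255}
  ]
}}

```text
time: 8.35
tool_pos: [0.6365, -0.1493, 0.1219]
tool_rot: [0.0, 0.991, 0.13, -0.0]
contact_force: [-0.2, -0.5, -1.9]
gripper_width: 0.116
```

Still no contact force. Continuing the last 7–8 mm.

Call:
{"fn": "apply_moves", "kwargs": {
  "commands": [
    {"linear":[0,0,0.001],"delta_rot":[0,0,0],"fingers":255},
    {"linear":[0,0,0.002],"delta_rot":[0,0,0],"fingers":255},
    {"linear":[0,0,0.003],"delta_rot":[0,0,0],"fingers":255},
    {"linear":[0,0,0.004],"delta_rot":[0,0,0],"fingers":255},
    {"linear":[0,0,0.005],"delta_rot":[0,0,0],"fingers":255},
    {"linear":[0,0,0.006],"delta_rot":[0,0,0],"fingers":255},
    {"linear":[0,0,0.006],"delta_rot":[0,0,0],"fingers":255},
    {"linear":[0,0,0.006],"delta_rot":[0,0,0],"fingers":255}
  ]
}}

```text
time: 9.15
tool_pos: [0.6366, -0.1493, 0.1161]
tool_rot: [0.0, 0.991, 0.13, 0.0]
contact_force: [-0.0, 0.1, -1.1]
gripper_width: 0.11
```

Call:
{"fn": "apply_moves", "kwargs": {
  "commands": [
    {"linear":[0,0,0.0005],"delta_rot":[0,0,0],"fingers":255},
    {"linear":[0,0,0.001],"delta_rot":[0,0,0],"fingers":255},
    {"linear":[0,0,0.0015],"delta_rot":[0,0,0],"fingers":255},
    {"linear":[0,0,0.002],"delta_rot":[0,0,0],"fingers":255},
    {"linear":[0,0,0.002],"delta_rot":[0,0,0],"fingers":255},
    {"linear":[0,0,0.002],"delta_rot":[0,0,0],"fingers":255},
    {"linear":[0,0,0.002],"delta_rot":[0,0,0],"fingers":255},
    {"linear":[0,0,0.002],"delta_rot":[0,0,0],"fingers":255}
  ]
}}

```text
time: 9.95
tool_pos: [0.6375, -0.1494, 0.115]
tool_rot: [0.0, 0.991, 0.13, 0.001]
contact_force: [2.0, 1.1, 5.6]
gripper_width: 0.112
```

Contact came at TCP z=0.115 with about 7 N, exactly the seated height. Releasing and checking.

Call:
{"fn": "apply_moves", "kwargs": {
  "commands": [
    {"linear":[0,0,0],"delta_rot":[0,0,0],"fingers":0},
    {"linear":[0,0,0],"delta_rot":[0,0,0],"fingers":0},
    {"linear":[0,0,0],"delta_rot":[0,0,0],"fingers":0},
    {"linear":[0,0,0],"delta_rot":[0,0,0],"fingers":0},
    {"linear":[0,0,-0.005],"delta_rot":[0,0,0],"fingers":0},
    {"linear":[0,0,-0.02],"delta_rot":[0,0,0],"fingers":0},
    {"linear":[0,0,-0.05],"delta_rot":[0,0,0],"fingers":0},
    {"linear":[0,0,-0.09],"delta_rot":[0,0,0],"fingers":0}
  ]
}}

```text
time: 10.75
tool_pos: [0.6353, -0.1489, 0.2037]
tool_rot: [-0.001, 0.991, 0.13, -0.002]
contact_force: [0.5, -1.1, 0.2]
gripper_width: 1.002
```

Call:
{"fn": "apply_moves", "kwargs": {
  "commands": [
    {"linear":[0,0,-0.03],"delta_rot":[0,0,0],"fingers":0},
    {"linear":[0.015,0.02,-0.06],"delta_rot":[0,0,0],"fingers":0},
    {"linear":[0.03,0.05,-0.09],"delta_rot":[0,0,0],"fingers":0},
    {"linear":[0.03,0.08,-0.1],"delta_rot":[0,0,0],"fingers":0},
    {"linear":[0.03,0.08,-0.1],"delta_rot":[0,0,0],"fingers":0},
    {"linear":[0.03,0.08,-0.1],"delta_rot":[0,0,0],"fingers":0},
    {"linear":[0.03,0.08,-0.1],"delta_rot":[0,0,0],"fingers":0},
    {"linear":[0.03,0.08,-0.1],"delta_rot":[0,0,0],"fingers":0}
  ]
}}

```text
time: 11.55
tool_pos: [0.6856, -0.2178, 0.3033]
tool_rot: [-0.0, 0.991, 0.131, -0.001]
contact_force: [0.2, 0.8, -0.2]
gripper_width: 1.001
```

```bash
python3 - <<'E'
from h import *
import pickle
s=state(); print(s["tool_pos"],s["tool_rot"],s["gripper_width"],s["contact_force"],s["joint_pos"]);pickle.dump(s,open("w5.pkl","wb"))
w=eyes.grab_frame("wrist");sc=eyes.grab_frame("scene"); save("w5.png",w);save("s5.png",sc)
save("s5c.png",cv2.resize(sc[130:260,260:380],None,fx=4.5,fy=4.5,interpolation=cv2.INTER_CUBIC))
E
```

```text
[ 0.68561125 -0.2177647   0.30325304] [-4.21563533e-04  9.91425346e-01  1.30672429e-01 -5.66876130e-04] 1.0008675762531398 [ 0.16832953  0.7682127  -0.1773054 ] [-4.10933974e-01  2.36154504e-01  1.24044900e+00  1.38099439e-04
  1.66639533e+00  8.97780984e-01]
```

View pics/s5c.png

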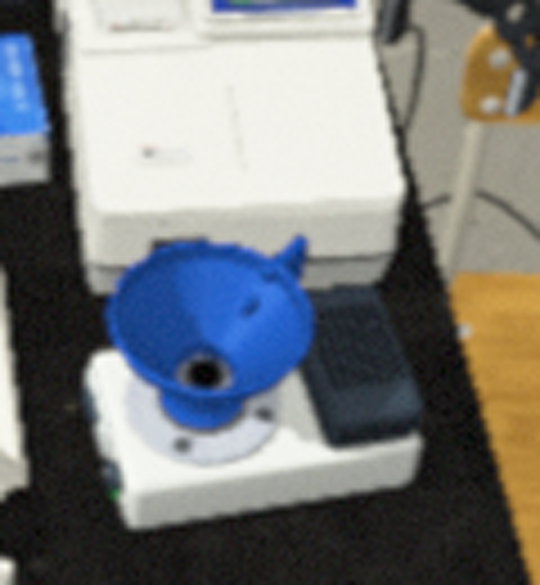

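View pics/w5.png

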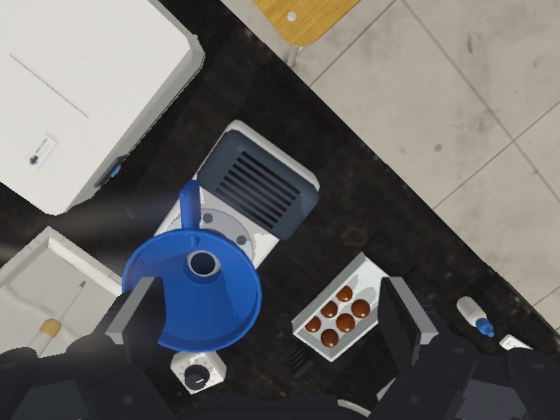

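The hopper looks seated and upright on the flange in both views. The wrist picture also shows the pan clear at (350,305). Fitting the rim circle numerically for height and tilt.

```bash
python3 - <<'E'
from h import *
import pickle
from scipy.optimize import least_squares
from scipy.spatial import cKDTree
s=pickle.load(open("w5.pkl","rb")); cs=[cam("wrist",s),cam("scene")]
ims=[cv2.imread("pics/w5.png"),cv2.imread("pics/s5.png")]
cons=[]
for im,box in zip(ims,((100,200,270,360),(270,170,335,225))):
    m=cv2.inRange(cv2.cvtColor(im,cv2.COLOR_BGR2HSV),(100,120,40),(125,255,255)); k=np.zeros_like(m);k[box[1]:box[3],box[0]:box[2]]=1;m*=k
    m=cv2.morphologyEx(m,cv2.MORPH_CLOSE,np.ones((9,9)))
    cn=max(cv2.findContours(m,cv2.RETR_EXTERNAL,cv2.CHAIN_APPROX_NONE)[0],key=cv2.contourArea)[:,0].astype(float); 
    ok=(cn[:,0]>box[0]+2)&(cn[:,1]>box[1]+2)&(cn[:,0]<box[2]-3)&(cn[:,1]<box[3]-3); cons.append(cn[ok])
th=np.linspace(0,2*np.pi,720)
def rim(v):
    n=np.array([v[3],v[4],1]);n/=np.linalg.norm(n);e1=np.cross([0,1,0],n);e1/=np.linalg.norm(e1);e2=np.cross(n,e1)
    return v[:3]+.0682*(np.outer(np.cos(th),e1)+np.outer(np.sin(th),e2))
def rs(v,which=(0,1)):
    return np.concatenate([cKDTree(proj(cs[i],rim(v))).query(cons[i])[0] for i in which])
for w in((0,),(1,),(0,1)):
    r=least_squares(rs,[.552,-.172,.158,0,0],args=(w,),loss='soft_l1',f_scale=.7,diff_step=1e-4,x_scale=[.01,.01,.01,.05,.05]); print(w,r.x.round(4),np.median(rs(r.x,w)),len(cons[0]))
E
```

```text
(0,) [ 0.5536 -0.1727  0.151   0.0335  0.217 ] 3.3448025652149505 464
(1,) [ 0.5289 -0.1991  0.1988 -0.0738  0.064 ] 0.7272422779179204 464
(0, 1) [ 0.555  -0.1725  0.1551  0.0051  0.1546] 2.3739504154884443 464
```

```bash
python3 - <<'E'
from h import *
import pickle
s=pickle.load(open("w5.pkl","rb")); cs=[cam("wrist",s),cam("scene")]
ims=[cv2.imread("pics/w5.png"),cv2.imread("pics/s5.png")]
th=np.linspace(0,2*np.pi,300); outs=[]
for c,im,(x0,y0,x1,y1),k in zip(cs,ims,((100,170,290,360),(270,165,350,245)),(2.1,5)):
    out=cv2.resize(im[y0:y1,x0:x1],None,fx=k,fy=k,interpolation=cv2.INTER_CUBIC)
    for o,z,r,col in(((.553,-.172),.158,.068,(0,255,255)),((.553,-.172),.07,.033,(0,0,255)),((.553,-.172),.094,.0165,(0,255,0))):
        for a in proj(c,np.c_[o[0]+r*np.cos(th),o[1]+r*np.sin(th),np.full(300,z)]): cv2.circle(out,(int((a[0]-x0+.5)*k),int((a[1]-y0+.5)*k)),1,col,-1)
    outs.append(out[:399,:400])
    print(out.shape)
outs=[cv2.copyMakeBorder(o,0,400-o.shape[0],0,400-o.shape[1],cv2.BORDER_CONSTANT) for o in outs]
cv2.imwrite("pics/ov5.png",np.hstack(outs))
E
```

```text
(399, 399, 3)
(400, 400, 3)
```

View pics/ov5.png

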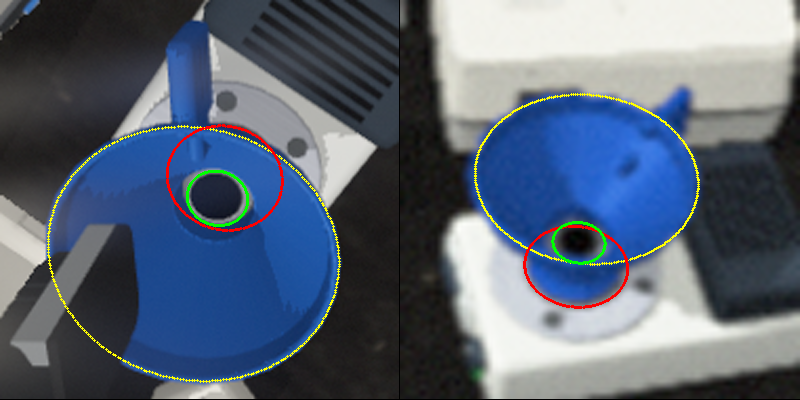

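The model overlay on both images agrees to about 1 mm: the hopper is seated at (0.553,-0.172), upright. Next, hovering over the pan's fin.

```bash
python3 - <<'E'
from h import *
delta([.402,-.337,.235],down(-25.6))
E
```

```text
lin [-0.3049  0.0416  0.0686] rot [-2.000e-02  6.000e-02  4.062e+01]
```

Call:
{"fn": "apply_moves", "kwargs": {
  "commands": [
    {"linear":[-0.02,0.003,0.0],"delta_rot":[0,0,3],"fingers":0},
    {"linear":[-0.06,0.008,0.005],"delta_rot":[0,0,9],"fingers":0},
    {"linear":[-0.105,0.014,0.015],"delta_rot":[0,0,15],"fingers":0},
    {"linear":[-0.15,0.02,0.025],"delta_rot":[0,0,21],"fingers":0},
    {"linear":[-0.195,0.027,0.038],"delta_rot":[0,0,27],"fingers":0},
    {"linear":[-0.24,0.033,0.05],"delta_rot":[0,0,33],"fingers":0},
    {"linear":[-0.28,0.038,0.062],"delta_rot":[0,0,38],"fingers":0},
    {"linear":[-0.305,0.042,0.069],"delta_rot":[0,0,40.6],"fingers":0}
  ]
}}

```text
time: 12.45
tool_pos: [0.3997, -0.338, 0.2336]
tool_rot: [-0.0, 0.975, -0.224, -0.001]
contact_force: [-0.3, -0.6, -0.1]
gripper_width: 1.001
```

Call:
{"fn": "apply_moves", "kwargs": {
  "commands": [
    {"linear":[0,0,0],"delta_rot":[0,0,0],"fingers":0},
    {"linear":[0,0,0],"delta_rot":[0,0,0],"fingers":0},
    {"linear":[0,0,0],"delta_rot":[0,0,0],"fingers":0},
    {"linear":[0,0,0],"delta_rot":[0,0,0],"fingers":0},
    {"linear":[0,0,0],"delta_rot":[0,0,0],"fingers":0},
    {"linear":[0,0,0],"delta_rot":[0,0,0],"fingers":0},
    {"linear":[0,0,0],"delta_rot":[0,0,0],"fingers":0},
    {"linear":[0,0,0],"delta_rot":[0,0,0],"fingers":0}
  ]
}}

```text
time: 13.25
tool_pos: [0.4025, -0.3381, 0.2349]
tool_rot: [-0.0, 0.975, -0.222, -0.0]
contact_force: [-0.2, 0.2, 0.2]
gripper_width: 0.996
```

```bash
python3 - <<'E'
from h import *
import pickle
s=state(); print(s["tool_pos"],s["tool_rot"],s["joint_pos"]);pickle.dump(s,open("w6.pkl","wb"))
w=eyes.grab_frame("wrist"); save("w6.png",w)
E
```

```text
[ 0.40245831 -0.3381471   0.23490563] [-5.94016897e-07  9.75111834e-01 -2.21713578e-01 -5.85789616e-06] [-8.40405457e-01 -2.06082924e-01  1.79884332e+00 -5.80936909e-06
  1.54884250e+00  1.17753387e+00]
```

View pics/w6.png

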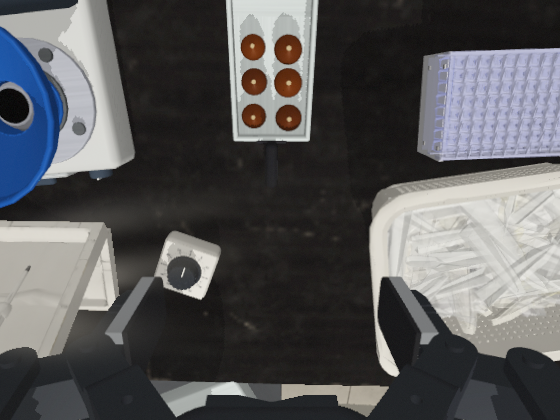

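```bash
python3 - <<'E'
from h import *
import pickle
s=pickle.load(open("w6.pkl","rb")); c=cam("wrist",s); Rt=q2R(s["tool_rot"])
im=cv2.imread("pics/w6.png"); cv2.imwrite("pics/w6c.png",cv2.resize(im[90:210,210:330],None,fx=5,fy=5,interpolation=cv2.INTER_CUBIC))
for n,uv,z in(("RL",(233,141),.028),("RR",(309.5,141),.028)): 
    p=onz(c,uv,z); print(n,p, (p-s["tool_pos"])@Rt)
E
```

```text
RL [ 0.44143629 -0.31317832  0.028     ] [ 0.02435204 -0.03936804  0.20690529]
RR [ 0.40771092 -0.38343049  0.028     ] [0.02431876 0.03855992 0.2069054 ]
```

View pics/w6c.png

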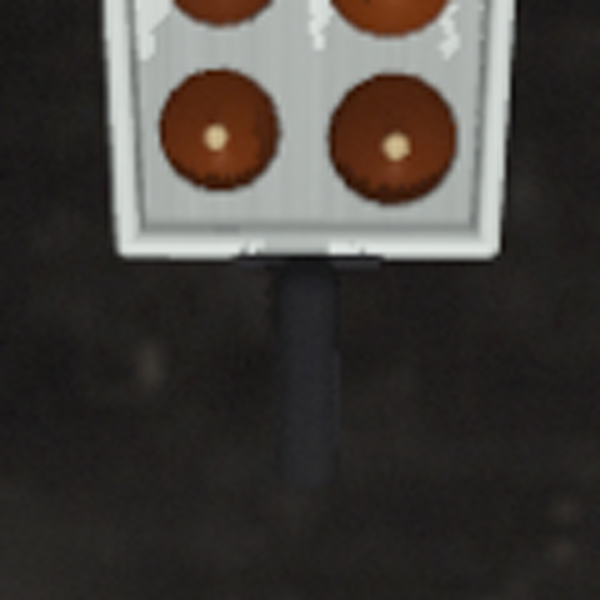

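```bash
python3 - <<'E'
from h import *
import pickle
s=pickle.load(open("w6.pkl","rb")); c=cam("wrist",s); Rt=q2R(s["tool_rot"])
for n,uv,z in(("end",(271.5,187.3),.056),("endlow",(271.5,187.3),.01),("fl",(266,165),.056),("fr",(277,165),.056)): 
    p=onz(c,uv,z); print(n, (p-s["tool_pos"])@Rt)
# chestnut tips & pan extents
for uv in((253,46),(289,48),(254,81),(288,82),(254,116),(289,119)): print(((onz(c,uv,.027)-s["tool_pos"])@Rt).round(3))
Rt=down(-25.6)
for tilt in(-25,25):
    T=down(-25.6,tilt); print(tilt,T[:,2])
E
```

```text
end [-1.68260452e-02 -1.69894611e-04  1.78905829e-01]
endlow [-2.95214206e-02 -1.57112193e-04  2.24905977e-01]
fl [ 0.00541845 -0.0054572   0.17890556]
fr [0.00541412 0.0051296  0.17890558]
[ 0.114 -0.018  0.208]
[0.113 0.017 0.208]
[ 0.083 -0.017  0.208]
[0.082 0.016 0.208]
[ 0.049 -0.018  0.208]
[0.046 0.017 0.208]
-25 [-0.38113089  0.18260733 -0.90630779]
25 [ 0.38113089 -0.18260733 -0.90630779]
```

```bash
python3 - <<'E'
from h import *
from scipy.optimize import least_squares
D=[([1.00003591,.0533430,1.61428809,1.47601747],[.27247366,.5617113,.1981752]),
([.336657,-.1511886,1.7253357,1.5674588],[.49022627,.25018105,.25039289]),
([.3365334,-.15409,1.68290752,1.61008425],[.49350547,.25119919,.27792877]),
([-.410934,.2361545,1.240449,1.6663953],[.68561125,-.2177647,.30325304]),
([-.840405,-.20608,1.798843,1.5488425],[.40245831,-.3381471,.23490563])]
def f(v):
    h,a,L2,L3,b=v; o=[]
    for q,p in D:
        c,s=np.cos(q[0]),np.sin(q[0]); r=c*p[0]+s*p[1]
        A=q[1];B=q[1]+q[2]
        o+= [a+L2*np.sin(A)+L3*np.sin(B)+b*np.cos(B)-r, h+L2*np.cos(A)+L3*np.cos(B)-b*np.sin(B)-p[2]]
    return np.array(o)
r=least_squares(f,[.0,.0,.5,.5,0]); print(r.x,np.abs(f(r.x)).max()); 
J=r.jac; print(np.linalg.svd(J)[1])
for q,p in D: print(-np.sin(q[0])*p[0]+np.cos(q[0])*p[1])
E
```

```text
[-6.60500801e-02  1.25359631e-04  4.23810288e-01  6.09596165e-01
  1.00506609e-01] 0.0004169536120675055
[3.85804087 3.1606604  0.32814839 0.1011229  0.0885398 ]
0.07419297160063087
0.07419873595843315
0.07414432079108521
0.07424282895032244
0.07419795870025311
```

```bash
python3 - <<'E'
from h import *
import pickle
s=pickle.load(open("w6.pkl","rb")); c=cam("wrist",s); R0=q2R(s["tool_rot"])
for uv in((370,220),(385,190),(383,370)):
  for z in(.0,.08): print(uv,z,((onz(c,uv,z)-s["tool_pos"])@R0).round(3))
T=down(-25.6,20); g=s["tool_pos"]+R0@np.array([-.001,-.0002,0]); g[2]=.036
p=g+.019*T[:,2]; print("grip",g,"tcp",p)
P0=s["tool_pos"];
delta(p-.13*T[:,2],T,s); print("then z .13")
E
```

```text
(370, 220) 0.0 [-0.072  0.115  0.235]
(370, 220) 0.08 [-0.042  0.093  0.155]
(385, 190) 0.0 [-0.035  0.129  0.235]
(385, 190) 0.08 [-0.013  0.104  0.155]
(383, 370) 0.0 [-0.291  0.152  0.235]
(383, 370) 0.08 [-0.218  0.122  0.155]
grip [ 0.4016431  -0.33753438  0.036     ] tcp [ 0.40750355 -0.34034224  0.01814584]
lin [-0.039  -0.0002  0.0946] rot [ 0.   20.   -0.02]
then z .13
```

Call:
{"fn": "apply_moves", "kwargs": {
  "commands": [
    {"linear":[-0.006,0,0.01],"delta_rot":[0,3,0],"fingers":0},
    {"linear":[-0.015,0,0.03],"delta_rot":[0,8,0],"fingers":0},
    {"linear":[-0.025,0,0.055],"delta_rot":[0,13,0],"fingers":0},
    {"linear":[-0.034,0,0.08],"delta_rot":[0,18,0],"fingers":0},
    {"linear":[-0.039,0,0.0945],"delta_rot":[0,20,0],"fingers":0},
    {"linear":[-0.039,0,0.0945],"delta_rot":[0,20,0],"fingers":0},
    {"linear":[-0.039,0,0.0945],"delta_rot":[0,20,0],"fingers":0},
    {"linear":[-0.039,0,0.0945],"delta_rot":[0,20,0],"fingers":0}
  ]
}}

```text
time: 14.1
tool_pos: [0.3683, -0.3226, 0.1428]
tool_rot: [0.04, 0.96, -0.218, 0.17]
contact_force: [0.0, 0.6, 0.7]
gripper_width: 1.0
```

```bash
python3 - <<'E'
from h import *
s=state(); T=down(-25.6,20); print(s["tool_pos"],s["joint_pos"]); delta([.4075,-.3403,.0182],T,s)
save("w7.png",eyes.grab_frame("wrist"))
E
```

```text
[ 0.36829693 -0.3225885   0.14282382] [-0.98549639 -0.52240524  2.22048706  0.19367467  1.14485054  0.97850471]
lin [-0.0025 -0.0012  0.1318] rot [ 0.09 -0.14  0.01]
```

View pics/w7.png

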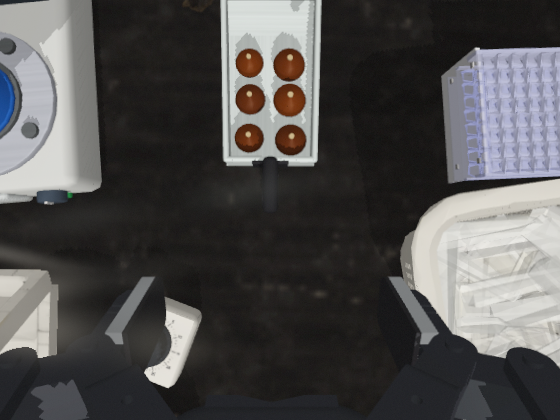

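Call:
{"fn": "apply_moves", "kwargs": {
  "commands": [
    {"linear":[-0.001,-0.001,0.015],"delta_rot":[0,0,0],"fingers":0},
    {"linear":[-0.0015,-0.001,0.04],"delta_rot":[0,0,0],"fingers":0},
    {"linear":[-0.0015,-0.001,0.065],"delta_rot":[0,0,0],"fingers":0},
    {"linear":[-0.0015,-0.001,0.09],"delta_rot":[0,0,0],"fingers":0},
    {"linear":[-0.0015,-0.001,0.11],"delta_rot":[0,0,0],"fingers":0},
    {"linear":[-0.0015,-0.001,0.124],"delta_rot":[0,0,0],"fingers":0},
    {"linear":[-0.0015,-0.001,0.131],"delta_rot":[0,0,0],"fingers":0},
    {"linear":[-0.0015,-0.001,0.131],"delta_rot":[0,0,0],"fingers":0}
  ]
}}

```text
time: 14.95
tool_pos: [0.4072, -0.3393, 0.0166]
tool_rot: [0.038, 0.96, -0.218, 0.169]
contact_force: [-0.1, 0.2, -0.7]
gripper_width: 1.002
```

```bash
python3 - <<'E'
from h import *
s=state(); T=down(-25.6,20); print(s["tool_pos"],s["contact_force"]); delta([.4075,-.3403,.0182],T,s)
save("w8.png",eyes.grab_frame("wrist"))
E
```

```text
[ 0.40722668 -0.3392842   0.01656804] [-0.11272457  0.22607078 -0.74223553]
lin [ 0.0012  0.0008 -0.0013] rot [-0.03  0.06 -0.01]
```

View pics/w8.png

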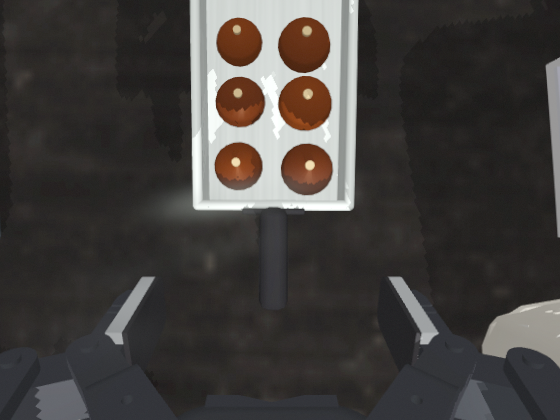

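The fin is centred between the pads, at column 273 against 271. Closing.

Call:
{"fn": "apply_moves", "kwargs": {
  "commands": [
    {"linear":[0,0.0003,-0.001],"delta_rot":[0,0,0],"fingers":255},
    {"linear":[0,0.0003,-0.001],"delta_rot":[0,0,0],"fingers":255},
    {"linear":[0,0.0003,-0.001],"delta_rot":[0,0,0],"fingers":255},
    {"linear":[0,0.0003,-0.001],"delta_rot":[0,0,0],"fingers":255},
    {"linear":[0,0.0003,-0.001],"delta_rot":[0,0,0],"fingers":255},
    {"linear":[0,0.0003,-0.001],"delta_rot":[0,0,0],"fingers":255},
    {"linear":[0,0.0003,-0.001],"delta_rot":[0,0,0],"fingers":255},
    {"linear":[0,0.0003,-0.001],"delta_rot":[0,0,0],"fingers":255}
  ]
}}

```text
time: 15.8
tool_pos: [0.4064, -0.3396, 0.0182]
tool_rot: [0.039, 0.96, -0.218, 0.169]
contact_force: [-2.0, 0.7, 5.0]
gripper_width: 0.114
```

```bash
python3 - <<'E'
from h import *
import pickle
s=state(); pickle.dump(s,open("grasp.pkl","wb")); print(s["tool_pos"],s["gripper_width"],s["contact_force"],s["ft_torque"])
# world-up vector and lift in tool frame
T=q2R(s["tool_rot"]); print((T.T@np.array([0,0,.03])).round(4),(T.T@np.array([0,0,.2])).round(4))
E
```

```text
[ 0.40639252 -0.33959831  0.01819571] 0.11376817585545924 [-1.99844856  0.73899993  4.95487447] [ 0.09419119  0.3001729  -0.04132266]
[ 0.0103  0.     -0.0282] [ 6.850e-02  1.000e-04 -1.879e-01]
```

Call:
{"fn": "apply_moves", "kwargs": {
  "commands": [
    {"linear":[0.0007,0,-0.002],"delta_rot":[0,0.5,0],"fingers":255},
    {"linear":[0.002,0,-0.006],"delta_rot":[0,1,0],"fingers":255},
    {"linear":[0.004,0,-0.011],"delta_rot":[0,2,0],"fingers":255},
    {"linear":[0.006,0,-0.017],"delta_rot":[0,3,0],"fingers":255},
    {"linear":[0.0085,0,-0.023],"delta_rot":[0,3,0],"fingers":255},
    {"linear":[0.01,0,-0.028],"delta_rot":[0,3,0],"fingers":255},
    {"linear":[0.01,0,-0.028],"delta_rot":[0,3,0],"fingers":255},
    {"linear":[0.01,0,-0.028],"delta_rot":[0,3,0],"fingers":255}
  ]
}}

```text
time: 16.6
tool_pos: [0.4063, -0.3395, 0.0479]
tool_rot: [0.044, 0.955, -0.217, 0.195]
contact_force: [-0.5, -0.0, -2.4]
gripper_width: 0.113
```

```bash
python3 - <<'E'
from h import *
import pickle
s=state(); pickle.dump(s,open("w9.pkl","wb")); print(s["tool_pos"],s["gripper_width"],s["contact_force"],s["ft_torque"])
save("w9.png",eyes.grab_frame("wrist"))
sc=eyes.grab_frame("scene"); save("s9c.png",cv2.resize(sc[240:330,270:390],None,fx=6,fy=6,interpolation=cv2.INTER_CUBIC))
E
```

```text
[ 0.40627008 -0.33946278  0.04789228] 0.1126643466263256 [-4.74594085e-01 -1.71318241e-04 -2.36205410e+00] [ 0.23313376  0.46823251 -0.00353965]
```

View pics/w9.png

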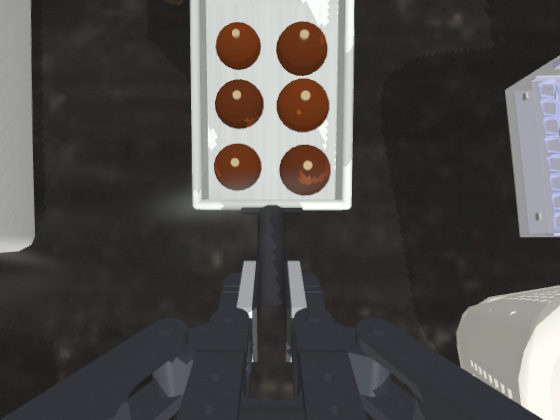

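View pics/s9c.png

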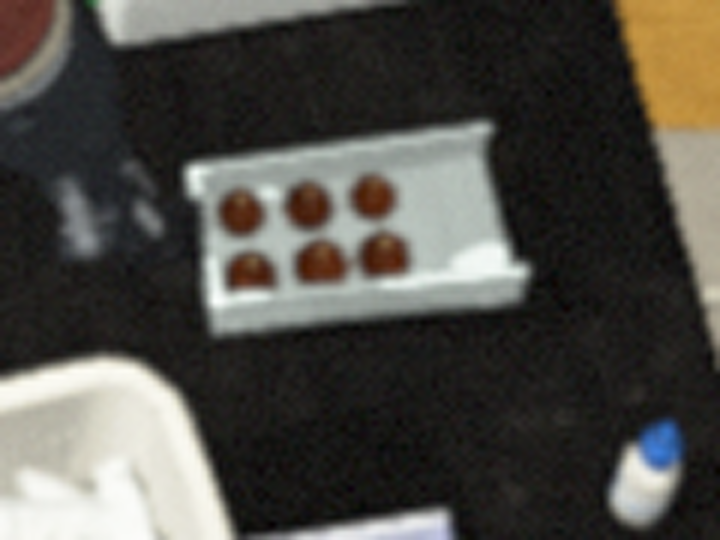

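No slip: the pan sits in the gripper exactly as before, and all six chestnuts are in place. I'll plan the lift, swing and pour with the spout coming from the robot's right (heading 45°).

```bash
cat >> h.py <<'E'
import pickle
def panR(psi,tilt):
    """tilt>0 = nose down (deg)"""
    return R.from_euler('z',psi,degrees=True).as_matrix()@R.from_euler('y',tilt,degrees=True).as_matrix()
G=None
def grasp():
    s=pickle.load(open("grasp.pkl","rb")); T=q2R(s["tool_rot"]); Rp=panR(-25.6,0); o=np.array([.4819,-.3762,0])
    return T.T@Rp, T.T@(o-s["tool_pos"])
def tool_for(psi,tilt,S):
    """tool pose for pan with heading, tilt and spout point at S"""
    Rtp,otp=grasp(); Rp=panR(psi,tilt); Rt=Rp@Rtp.T
    o=np.array(S)-Rp@np.array([.086,0,.006]); return o-Rt@otp, Rt
def pan_now(s=None):
    s=s or state(); T=q2R(s["tool_rot"]); Rtp,otp=grasp(); Rp=T@Rtp; o=s["tool_pos"]+T@otp
    sp=o+Rp@np.array([.086,0,.006]); print("pan o",o.round(4),"spout",sp.round(4),"psi",np.degrees(np.arctan2(Rp[1,0],Rp[0,0])).round(1),"tilt",np.degrees(np.arcsin(-Rp[2,0])).round(1),"roll",np.degrees(np.arcsin(Rp[2,1])).round(2))
E
python3 - <<'E'
from h import *
s=state(); pan_now(s); print(s["joint_pos"])
# lift pose: same psi
Rtp,otp=grasp()
p=s["tool_pos"]+[0,0,.175]; print("lift"); delta(p,q2R(s["tool_rot"]),s)
psi=45; u=np.array([np.cos(np.radians(psi)),np.sin(np.radians(psi)),0]); S=np.array([.553,-.172,.215])-.03*u
P,T=tool_for(psi,-3,S); print(P,S); print("swing from lift"); delta(P,T,P0=p,R0=q2R(s["tool_rot"]))
E
```

```text
pan o [ 0.4823 -0.376   0.0334] spout [ 0.5595 -0.413   0.0438] psi -25.6 tilt -2.9 roll 0.03
[-0.94938594 -0.30443464  2.24728818  0.25094371  0.85883764  0.93687503]
lift
lin [ 0.0683 -0.     -0.1611] rot [0. 0. 0.]
[ 0.41108474 -0.31337377  0.21828658] [ 0.5317868 -0.1932132  0.215    ]
swing from lift
lin [-0.0076 -0.0253  0.0011] rot [ 2.756e+01  5.000e-02 -6.499e+01]
```

Call:
{"fn": "apply_moves", "kwargs": {
  "commands": [
    {"linear":[0.003,0,-0.0074],"delta_rot":[0,0,0],"fingers":255},
    {"linear":[0.01,0,-0.024],"delta_rot":[0,0,0],"fingers":255},
    {"linear":[0.021,0,-0.05],"delta_rot":[0,0,0],"fingers":255},
    {"linear":[0.0335,0,-0.079],"delta_rot":[0,0,0],"fingers":255},
    {"linear":[0.046,0,-0.1085],"delta_rot":[0,0,0],"fingers":255},
    {"linear":[0.057,0,-0.1345],"delta_rot":[0,0,0],"fingers":255},
    {"linear":[0.064,0,-0.151],"delta_rot":[0,0,0],"fingers":255},
    {"linear":[0.0683,0,-0.161],"delta_rot":[0,0,0],"fingers":255}
  ]
}}

```text
time: 17.5
tool_pos: [0.4066, -0.3399, 0.2253]
tool_rot: [0.045, 0.955, -0.217, 0.196]
contact_force: [0.2, 0.1, -2.5]
gripper_width: 0.114
```

Call:
{"fn": "apply_moves", "kwargs": {
  "commands": [
    {"linear":[0,0,0],"delta_rot":[0.5,0,-1.2],"fingers":255},
    {"linear":[0,0,0],"delta_rot":[1.5,0,-3.5],"fingers":255},
    {"linear":[0,0,0],"delta_rot":[3,0,-7],"fingers":255},
    {"linear":[0,0,0],"delta_rot":[4.7,0,-11],"fingers":255},
    {"linear":[0,0,0],"delta_rot":[6.6,0,-15.5],"fingers":255},
    {"linear":[0,0,0],"delta_rot":[8.5,0,-20],"fingers":255},
    {"linear":[0,0,0],"delta_rot":[10.4,0,-24.5],"fingers":255},
    {"linear":[0,0,0],"delta_rot":[12,0,-28.3],"fingers":255}
  ]
}}

```text
time: 18.3
tool_pos: [0.4057, -0.3391, 0.2215]
tool_rot: [-0.009, 0.979, 0.045, 0.199]
contact_force: [-0.0, 0.1, -1.9]
gripper_width: 0.116
```

```bash
python3 - <<'E'
from h import *
s=state(); pan_now(s); print(s["joint_pos"],s["gripper_width"])
P,T=tool_for(45,-3,[.5318,-.1932,.215]); delta(P,T,s)
save("w10.png",eyes.grab_frame("wrist"))
E
```

```text
pan o [ 0.4901 -0.3317  0.2076] spout [ 0.5753 -0.3238  0.218 ] psi 5.3 tilt -2.9 roll 0.06
[-1.05344663 -0.38220393  2.00182368  0.3714905   1.36429032  0.37763886] 0.11565050913298644
lin [ 0.0059 -0.0252  0.006 ] rot [ 15.45   0.07 -36.57]
```

View pics/w10.png

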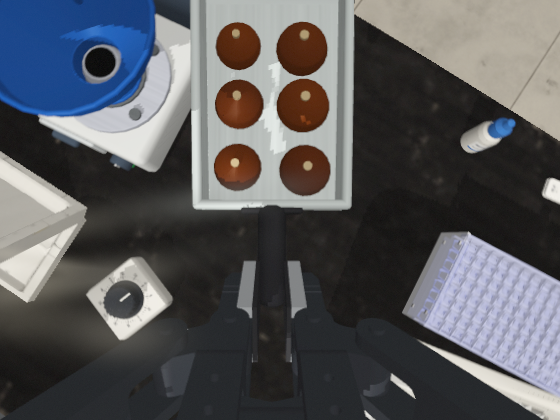

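All six chestnuts are still in the pan, and the hopper comes in at upper left. Finishing the swing.

Call:
{"fn": "apply_moves", "kwargs": {
  "commands": [
    {"linear":[0.0005,-0.002,0.0005],"delta_rot":[1.5,0,-3.5],"fingers":255},
    {"linear":[0.001,-0.005,0.001],"delta_rot":[3.3,0,-7.8],"fingers":255},
    {"linear":[0.002,-0.009,0.002],"delta_rot":[5.5,0,-13],"fingers":255},
    {"linear":[0.003,-0.013,0.003],"delta_rot":[8,0,-19],"fingers":255},
    {"linear":[0.004,-0.018,0.004],"delta_rot":[10.6,0,-25],"fingers":255},
    {"linear":[0.005,-0.022,0.005],"delta_rot":[12.9,0,-30.5],"fingers":255},
    {"linear":[0.0055,-0.024,0.006],"delta_rot":[14.6,0,-34.6],"fingers":255},
    {"linear":[0.006,-0.025,0.006],"delta_rot":[15.4,0,-36.5],"fingers":255}
  ]
}}

```text
time: 19.15
tool_pos: [0.4117, -0.3137, 0.2184]
tool_rot: [-0.075, 0.906, 0.373, 0.184]
contact_force: [-1.0, -0.6, -2.5]
gripper_width: 0.117
```

```bash
python3 - <<'E'
from h import *
s=state(); pan_now(s); print(s["joint_pos"],s["gripper_width"])
sc=eyes.grab_frame("scene"); tp=eyes.grab_frame("top");w=eyes.grab_frame("wrist")
save("a11.png",np.hstack([cv2.resize(sc[140:290,250:400],(400,400),interpolation=cv2.INTER_CUBIC),cv2.resize(w,(400,400))]))
P0,R0=s["tool_pos"],q2R(s["tool_rot"])
psi=45;u=np.array([np.cos(np.radians(psi)),np.sin(np.radians(psi)),0])
for tilt,z,d in((-3,.215,.03),(0,.2,.03),(5,.19,.03),(10,.184,.03),(15,.18,.03),(20,.18,.03)):
    P,T=tool_for(psi,tilt,np.array([.553,-.172,z])-d*u); print(tilt,end=' '); delta(P,T,P0=P0,R0=R0)
E
```

```text
pan o [ 0.4721 -0.2543  0.2045] spout [ 0.5329 -0.194   0.2148] psi 44.8 tilt -2.9 roll -0.02
[-1.03102705 -0.21125353  1.8713297   0.38787718  1.58085552 -0.25711628] 0.11691687613646534
-3 lin [-0.0003 -0.0007  0.    ] rot [ 0.1   0.11 -0.18]
0 lin [-0.0023 -0.0007  0.0058] rot [ 0.09 -2.89 -0.19]
5 lin [ 0.0012 -0.0007  0.0021] rot [ 0.08 -7.89 -0.19]
10 lin [ 0.0073 -0.0007 -0.0047] rot [  0.07 -12.89  -0.2 ]
15 lin [ 0.0152 -0.0007 -0.0124] rot [  0.06 -17.89  -0.2 ]
20 lin [ 0.0256 -0.0007 -0.023 ] rot [  0.05 -22.89  -0.21]
```

View pics/a11.png

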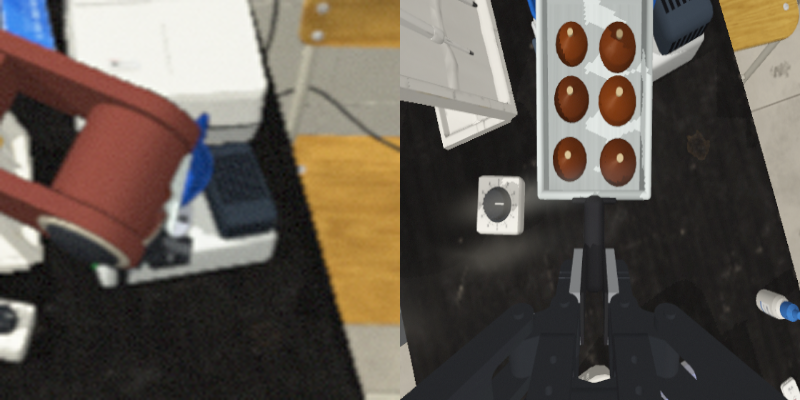

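Call:
{"fn": "apply_moves", "kwargs": {
  "commands": [
    {"linear":[-0.0023,-0.0007,0.0058],"delta_rot":[0,-2.9,-0.2],"fingers":255},
    {"linear":[-0.0006,-0.0007,0.004],"delta_rot":[0,-5.4,-0.2],"fingers":255},
    {"linear":[0.0012,-0.0007,0.0021],"delta_rot":[0,-7.9,-0.2],"fingers":255},
    {"linear":[0.0042,-0.0007,-0.0013],"delta_rot":[0,-10.4,-0.2],"fingers":255},
    {"linear":[0.0073,-0.0007,-0.0047],"delta_rot":[0,-12.9,-0.2],"fingers":255},
    {"linear":[0.011,-0.0007,-0.0085],"delta_rot":[0,-15.4,-0.2],"fingers":255},
    {"linear":[0.0152,-0.0007,-0.0124],"delta_rot":[0,-17.9,-0.2],"fingers":255},
    {"linear":[0.0203,-0.0007,-0.0175],"delta_rot":[0,-20.4,-0.2],"fingers":255}
  ]
}}

```text
time: 20.1
tool_pos: [0.4195, -0.3045, 0.2432]
tool_rot: [-0.007, 0.924, 0.381, 0.02]
contact_force: [0.6, 0.2, -2.6]
gripper_width: 0.116
```

```bash
python3 - <<'E'
from h import *
s=state(); pan_now(s); print(s["joint_pos"],s["gripper_width"])
sc=eyes.grab_frame("scene");w=eyes.grab_frame("wrist")
save("a12.png",np.hstack([cv2.resize(sc[140:290,250:400],(400,400),interpolation=cv2.INTER_CUBIC),cv2.resize(w,(400,400))]))
psi=45;u=np.array([np.cos(np.radians(psi)),np.sin(np.radians(psi)),0]); S=np.array([.553,-.172,.18])-.03*u
P0,R0=tool_for(psi,17.5,S)
for tilt in(17.5,20,25,30,35):
    P,T=tool_for(psi,tilt,S); print(tilt,end=' '); delta(P,T,P0=P0,R0=R0)
E
```

```text
pan o [ 0.4726 -0.2522  0.2005] spout [ 0.5321 -0.1932  0.1803] psi 44.8 tilt 17.5 roll -0.11
[-0.7977958  -0.23498668  1.8102257   0.04325056  1.56428961 -0.00941737] 0.11608074201468381
17.5 lin [0. 0. 0.] rot [0. 0. 0.]
20 lin [ 0.0032  0.     -0.0067] rot [-0.  -2.5 -0. ]
25 lin [ 0.0104  0.     -0.0197] rot [-0.  -7.5 -0. ]
30 lin [ 0.0188  0.     -0.032 ] rot [-1.00e-02 -1.25e+01 -1.00e-02]
35 lin [ 0.0281  0.     -0.0435] rot [-1.00e-02 -1.75e+01 -1.00e-02]
```

View pics/a12.png

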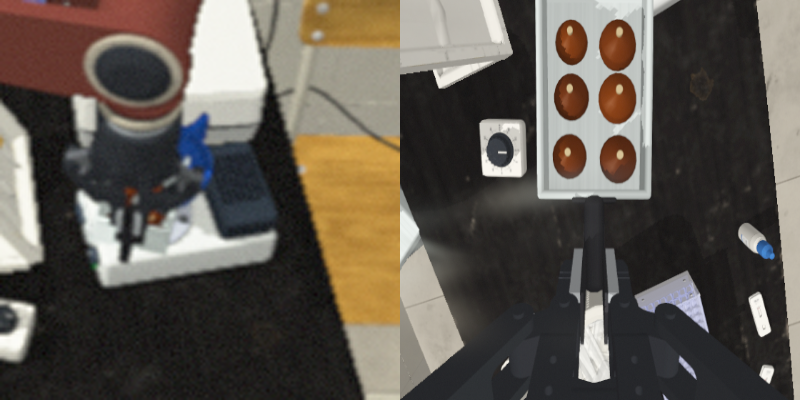

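Call:
{"fn": "apply_moves", "kwargs": {
  "commands": [
    {"linear":[0.0016,0,-0.0034],"delta_rot":[0,-1.25,0],"fingers":255},
    {"linear":[0.0032,0,-0.0067],"delta_rot":[0,-2.5,0],"fingers":255},
    {"linear":[0.005,0,-0.01],"delta_rot":[0,-3.75,0],"fingers":255},
    {"linear":[0.0068,0,-0.0132],"delta_rot":[0,-5,0],"fingers":255},
    {"linear":[0.0086,0,-0.0165],"delta_rot":[0,-6.25,0],"fingers":255},
    {"linear":[0.0104,0,-0.0197],"delta_rot":[0,-7.5,0],"fingers":255},
    {"linear":[0.0125,0,-0.0228],"delta_rot":[0,-8.75,0],"fingers":255},
    {"linear":[0.0146,0,-0.0259],"delta_rot":[0,-10,0],"fingers":255}
  ]
}}

```text
time: 21.0
tool_pos: [0.4293, -0.2951, 0.2701]
tool_rot: [0.026, 0.922, 0.381, -0.06]
contact_force: [-0.1, 0.7, -1.7]
gripper_width: 0.116
```

```bash
python3 - <<'E'
from h import *
s=state(); pan_now(s); print(s["joint_pos"],s["gripper_width"])
sc=eyes.grab_frame("scene");w=eyes.grab_frame("wrist")
save("a13.png",np.hstack([cv2.resize(sc[140:290,250:400],(400,400),interpolation=cv2.INTER_CUBIC),cv2.resize(w,(400,400))]))
psi=45;u=np.array([np.cos(np.radians(psi)),np.sin(np.radians(psi)),0]); S=np.array([.553,-.172,.18])-.03*u
P0,R0=tool_for(psi,27.5,S)
for tilt in(27.5,30,32.5,35,37.5,40,42.5,45):
    P,T=tool_for(psi,tilt,S); print(tilt,end=' '); delta(P,T,P0=P0,R0=R0)
E
```

```text
pan o [ 0.4764 -0.2488  0.2152] spout [ 0.5323 -0.1931  0.1807] psi 44.9 tilt 27.6 roll -0.11
[-0.66670219 -0.20947159  1.74844853 -0.13091269  1.61554853  0.11529263] 0.11585675777259073
27.5 lin [0. 0. 0.] rot [0. 0. 0.]
30 lin [ 0.0032  0.     -0.0067] rot [-0.  -2.5 -0. ]
32.5 lin [ 0.0067  0.     -0.0133] rot [-0. -5. -0.]
35 lin [ 0.0104  0.     -0.0197] rot [-0.  -7.5 -0. ]
37.5 lin [ 0.0145  0.     -0.0259] rot [ -0.   -10.    -0.01]
40 lin [ 0.0188  0.     -0.032 ] rot [-1.00e-02 -1.25e+01 -1.00e-02]
42.5 lin [ 0.0233  0.     -0.0379] rot [-1.0e-02 -1.5e+01 -1.0e-02]
45 lin [ 0.0281  0.     -0.0435] rot [-1.00e-02 -1.75e+01 -1.00e-02]
```

View pics/a13.png

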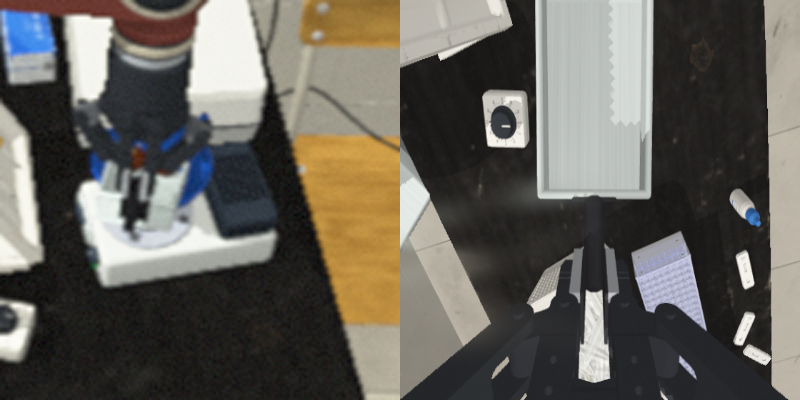

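At 27.5° the chestnuts slid towards the spout. The visible floor is empty, with brown shapes at the spout in the scene view. Continuing slowly to clear the ramp.

Call:
{"fn": "apply_moves", "kwargs": {
  "commands": [
    {"linear":[0.0016,0,-0.0034],"delta_rot":[0,-1.25,0],"fingers":255},
    {"linear":[0.0032,0,-0.0067],"delta_rot":[0,-2.5,0],"fingers":255},
    {"linear":[0.005,0,-0.01],"delta_rot":[0,-3.75,0],"fingers":255},
    {"linear":[0.0067,0,-0.0133],"delta_rot":[0,-5,0],"fingers":255},
    {"linear":[0.0086,0,-0.0165],"delta_rot":[0,-6.25,0],"fingers":255},
    {"linear":[0.0104,0,-0.0197],"delta_rot":[0,-7.5,0],"fingers":255},
    {"linear":[0.0125,0,-0.0228],"delta_rot":[0,-8.75,0],"fingers":255},
    {"linear":[0.0145,0,-0.0259],"delta_rot":[0,-10,0],"fingers":255}
  ]
}}

```text
time: 21.9
tool_pos: [0.4418, -0.2825, 0.2937]
tool_rot: [0.059, 0.913, 0.377, -0.14]
contact_force: [-0.3, -0.7, -1.6]
gripper_width: 0.109
```

```bash
python3 - <<'E'
from h import *
s=state(); pan_now(s); print(s["joint_pos"],s["gripper_width"])
sc=eyes.grab_frame("scene");tp=eyes.grab_frame("top")
save("a14.png",np.hstack([cv2.resize(sc[150:250,270:370],(400,400),interpolation=cv2.INTER_CUBIC),cv2.resize(tp[130:250,260:380],(400,400),interpolation=cv2.INTER_CUBIC)]))
E
```

```text
pan o [ 0.4814 -0.2437  0.2282] spout [ 0.5323 -0.193   0.1805] psi 44.9 tilt 37.6 roll -0.09
[-0.53666446 -0.15752159  1.68379024 -0.29890415  1.68591979  0.22646423] 0.10943732130234854
```

View pics/a14.png

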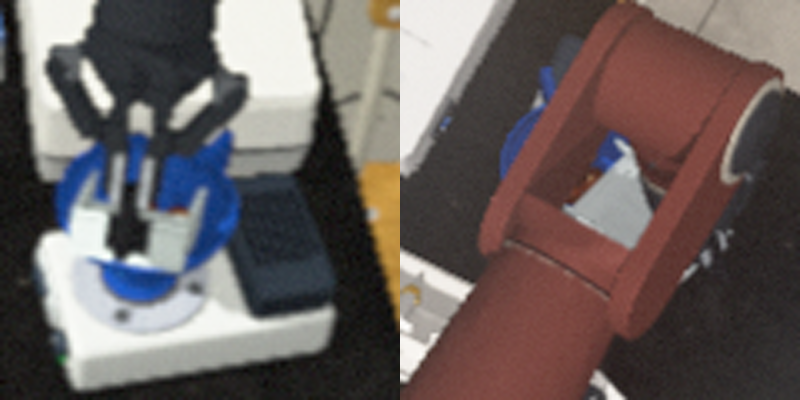

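Call:
{"fn": "apply_moves", "kwargs": {
  "commands": [
    {"linear":[0.0025,0,-0.005],"delta_rot":[0,-1.9,0],"fingers":255},
    {"linear":[0.005,0,-0.01],"delta_rot":[0,-3.75,0],"fingers":255},
    {"linear":[0.0076,0,-0.0149],"delta_rot":[0,-5.6,0],"fingers":255},
    {"linear":[0.0104,0,-0.0197],"delta_rot":[0,-7.5,0],"fingers":255},
    {"linear":[0.0145,0,-0.0259],"delta_rot":[0,-10,0],"fingers":255},
    {"linear":[0.0188,0,-0.032],"delta_rot":[0,-12.5,0],"fingers":255},
    {"linear":[0.0188,0,-0.032],"delta_rot":[0,-12.5,0],"fingers":255},
    {"linear":[0.0188,0,-0.032],"delta_rot":[0,-12.5,0],"fingers":255}
  ]
}}

```text
time: 22.8
tool_pos: [0.4614, -0.2629, 0.3182]
tool_rot: [0.1, 0.893, 0.369, -0.238]
contact_force: [0.3, 0.2, -1.3]
gripper_width: 0.114
```

```bash
python3 - <<'E'
from h import *
s=state(); pan_now(s); print(s["joint_pos"],s["gripper_width"],s["contact_force"])
sc=eyes.grab_frame("scene");tp=eyes.grab_frame("top")
save("a15.png",np.hstack([cv2.resize(sc[150:250,270:370],(400,400),interpolation=cv2.INTER_CUBIC),cv2.resize(tp[130:250,260:380],(400,400),interpolation=cv2.INTER_CUBIC)]))
E
```

```text
pan o [ 0.49   -0.2349  0.2422] spout [ 0.5325 -0.1926  0.1802] psi 44.9 tilt 50.0 roll -0.07
[-0.38724481 -0.06186094  1.59971485 -0.49178757  1.79338419  0.33504645] 0.11395432502624202 [ 0.33698777  0.15739121 -1.30230384]
```

View pics/a15.png

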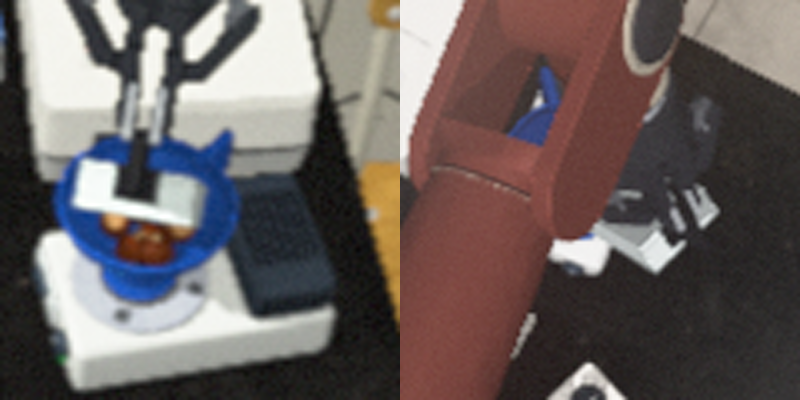

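Chestnuts are visible in the hopper, and the wrist load dropped by about 1.1 N. Lifting straight up with the tilt kept, so any straggler would still fall in, to look.

```bash
python3 - <<'E'
from h import *
T=q2R(state()["tool_rot"]); print((T.T@np.array([0,0,.06])).round(4))
E
```

```text
[-0.0299  0.0001 -0.052 ]
```

Call:
{"fn": "apply_moves", "kwargs": {
  "commands": [
    {"linear":[-0.003,0,-0.005],"delta_rot":[0,0,0],"fingers":255},
    {"linear":[-0.008,0,-0.014],"delta_rot":[0,0,0],"fingers":255},
    {"linear":[-0.014,0,-0.025],"delta_rot":[0,0,0],"fingers":255},
    {"linear":[-0.021,0,-0.036],"delta_rot":[0,0,0],"fingers":255},
    {"linear":[-0.027,0,-0.046],"delta_rot":[0,0,0],"fingers":255},
    {"linear":[-0.03,0,-0.052],"delta_rot":[0,0,0],"fingers":255},
    {"linear":[-0.03,0,-0.052],"delta_rot":[0,0,0],"fingers":255},
    {"linear":[-0.03,0,-0.052],"delta_rot":[0,0,0],"fingers":255}
  ]
}}

```text
time: 23.7
tool_pos: [0.4609, -0.2631, 0.3783]
tool_rot: [0.1, 0.893, 0.369, -0.238]
contact_force: [-0.2, -0.5, -0.2]
gripper_width: 0.12
```

```bash
python3 - <<'E'
from h import *
s=state(); pan_now(s)
sc=eyes.grab_frame("scene")
save("a16.png",cv2.resize(sc[130:250,270:370],(500,600),interpolation=cv2.INTER_CUBIC))
P0,R0=s["tool_pos"],q2R(s["tool_rot"])
u=np.array([1,1,0])/2**.5
# retreat: level out while moving back to previous (.5318,-.1932) minus
for tilt,z,d in((40,.245,.05),(30,.24,.07),(20,.235,.09),(10,.23,.11),(0,.23,.12)):
    P,T=tool_for(45,tilt,np.array([.553,-.172,z])-d*u); print(tilt,P.round(3),end=' '); delta(P,T,P0=P0,R0=R0)
E
```

```text
pan o [ 0.4896 -0.2351  0.3023] spout [ 0.5321 -0.1928  0.2403] psi 44.8 tilt 50.0 roll -0.07
40 [ 0.431 -0.294  0.364] lin [-0.0298  0.0004  0.0341] rot [ 0.04  9.96 -0.09]
30 [ 0.403 -0.321  0.336] lin [-0.0494  0.0004  0.0778] rot [ 0.05 19.96 -0.08]
20 [ 0.379 -0.345  0.305] lin [-0.0638  0.0003  0.1218] rot [ 0.07 29.96 -0.07]
10 [ 0.358 -0.366  0.272] lin [-0.073   0.0003  0.1652] rot [ 0.08 39.96 -0.06]
0 [ 0.348 -0.377  0.242] lin [-0.0711  0.0003  0.198 ] rot [ 0.09 49.96 -0.05]
```

View pics/a16.png

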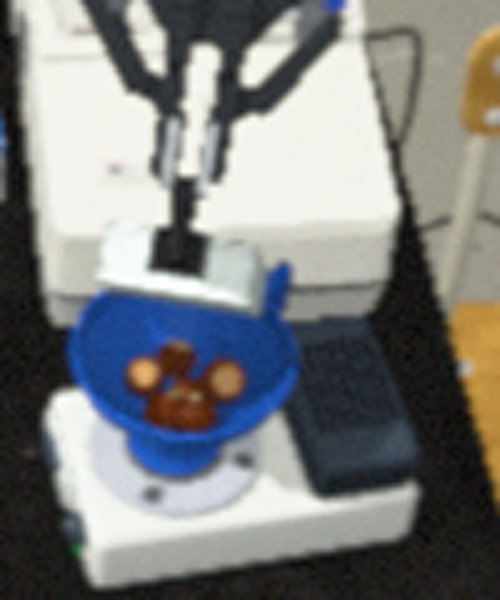

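Call:
{"fn": "apply_moves", "kwargs": {
  "commands": [
    {"linear":[-0.008,0,0.007],"delta_rot":[0,2.5,0],"fingers":255},
    {"linear":[-0.022,0,0.024],"delta_rot":[0,7,0],"fingers":255},
    {"linear":[-0.036,0,0.047],"delta_rot":[0,13,0],"fingers":255},
    {"linear":[-0.049,0,0.077],"delta_rot":[0,20,0],"fingers":255},
    {"linear":[-0.06,0,0.108],"delta_rot":[0,27,0],"fingers":255},
    {"linear":[-0.067,0,0.138],"delta_rot":[0,34,0],"fingers":255},
    {"linear":[-0.073,0,0.165],"delta_rot":[0,40,0],"fingers":255},
    {"linear":[-0.0725,0,0.182],"delta_rot":[0,45,0],"fingers":255}
  ]
}}

```text
time: 24.55
tool_pos: [0.3501, -0.3725, 0.2548]
tool_rot: [-0.05, 0.917, 0.377, 0.123]
contact_force: [0.3, -0.5, -1.2]
gripper_width: 0.116
```

```bash
python3 - <<'E'
from h import *
s=state(); pan_now(s); print(s["joint_pos"],s["gripper_width"],s["contact_force"])
sc=eyes.grab_frame("scene");w=eyes.grab_frame("wrist"); save("w17.png",w)
save("a17.png",cv2.resize(sc[160:240,270:350],(600,600),interpolation=cv2.INTER_CUBIC))
E
```

```text
pan o [ 0.4087 -0.315   0.2297] spout [ 0.4699 -0.2543  0.2285] psi 44.8 tilt 4.8 roll -0.0
[-1.11770937 -0.22479459  1.79999775  0.25240988  1.65087515 -0.31823875] 0.11574572844449785 [ 0.29316521 -0.47036519 -1.18217247]
```

View pics/a17.png

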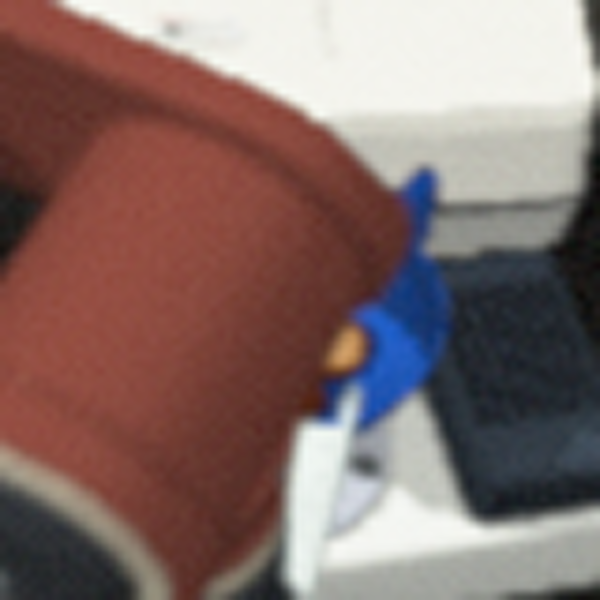

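View pics/w17.png

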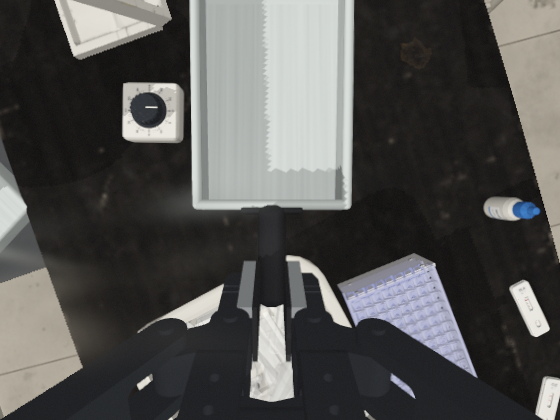

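```bash
python3 - <<'E'
from h import *
s=state()
P,T=tool_for(-25.6,0,[.4819+.086*.9018,-.3762-.086*.4321,.186]); print(P); delta(P,T,s)
E
```

```text
[ 0.40638972 -0.33959953  0.19819571]
lin [0.0476 0.0176 0.0686] rot [-21.53   4.46  66.85]
```

Call:
{"fn": "apply_moves", "kwargs": {
  "commands": [
    {"linear":[0.002,0.001,0.003],"delta_rot":[-1.1,0.2,3.3],"fingers":255},
    {"linear":[0.006,0.002,0.008],"delta_rot":[-2.7,0.6,8.4],"fingers":255},
    {"linear":[0.01,0.004,0.014],"delta_rot":[-4.8,1.0,15],"fingers":255},
    {"linear":[0.016,0.006,0.022],"delta_rot":[-7.2,1.5,22.5],"fingers":255},
    {"linear":[0.021,0.008,0.03],"delta_rot":[-9.7,2.0,30],"fingers":255},
    {"linear":[0.027,0.01,0.038],"delta_rot":[-12.1,2.5,37.5],"fingers":255},
    {"linear":[0.032,0.012,0.046],"delta_rot":[-14.5,3.0,45],"fingers":255},
    {"linear":[0.037,0.0135,0.053],"delta_rot":[-16.7,3.5,52],"fingers":255}
  ]
}}

```text
time: 25.45
tool_pos: [0.3976, -0.3454, 0.2156]
tool_rot: [0.021, 0.982, -0.084, 0.166]
contact_force: [-0.1, 0.2, -1.6]
gripper_width: 0.114
```

```bash
python3 - <<'E'
from h import *
s=state(); pan_now(s)
P,T=tool_for(-25.6,0,[.4819+.086*.9018,-.3762-.086*.4321,.186]); delta(P,T,s)
sc=eyes.grab_frame("scene"); tp=eyes.grab_frame("top")
save("a18.png",np.hstack([cv2.resize(sc[160:240,270:350],(400,400),interpolation=cv2.INTER_CUBIC),cv2.resize(tp[140:220,270:350],(400,400),interpolation=cv2.INTER_CUBIC)]))
E
```

```text
pan o [ 0.48   -0.3603  0.1964] spout [ 0.5648 -0.375   0.2013] psi -9.9 tilt 0.7 roll -0.78
lin [ 0.0015 -0.0074  0.0189] rot [-4.57  0.6  15.08]
```

View pics/a18.png

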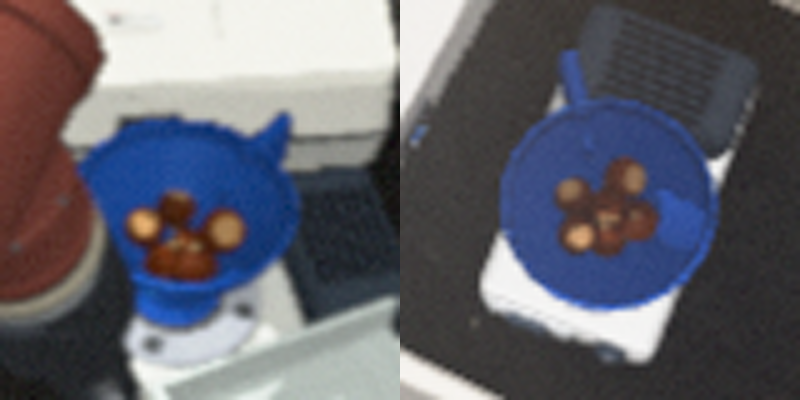

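The top view shows all six chestnuts down in the hopper cone. Now setting the pan back at its original place.

Call:
{"fn": "apply_moves", "kwargs": {
  "commands": [
    {"linear":[0,-0.003,0.005],"delta_rot":[-1.8,0.2,6],"fingers":255},
    {"linear":[0.001,-0.005,0.011],"delta_rot":[-3.2,0.4,10.5],"fingers":255},
    {"linear":[0.0013,-0.007,0.016],"delta_rot":[-4.2,0.5,13.8],"fingers":255},
    {"linear":[0.0015,-0.0074,0.019],"delta_rot":[-4.6,0.6,15.1],"fingers":255},
    {"linear":[0.0015,-0.0074,0.019],"delta_rot":[-4.6,0.6,15.1],"fingers":255},
    {"linear":[0.0015,-0.0074,0.019],"delta_rot":[-4.6,0.6,15.1],"fingers":255},
    {"linear":[0.0015,-0.0074,0.019],"delta_rot":[-4.6,0.6,15.1],"fingers":255},
    {"linear":[0.0015,-0.0074,0.019],"delta_rot":[-4.6,0.6,15.1],"fingers":255}
  ]
}}

```text
time: 26.35
tool_pos: [0.4058, -0.341, 0.1983]
tool_rot: [0.039, 0.961, -0.217, 0.17]
contact_force: [-0.7, -0.1, -1.0]
gripper_width: 0.117
```

```bash
python3 - <<'E'
from h import *
s=state(); pan_now(s)
for z in (.046,.008): 
    P,T=tool_for(-25.6,0,[.4819+.086*.9018,-.3762-.086*.4321,z]); delta(P,T,s)
save("w19.png",eyes.grab_frame("wrist"))
E
```

```text
pan o [ 0.4814 -0.3773  0.1801] spout [ 0.5591 -0.4142  0.1861] psi -25.4 tilt -0.0 roll -0.01
lin [-0.048  -0.0016  0.1316] rot [-0.06 -0.01  0.2 ]
lin [-0.061  -0.0016  0.1673] rot [-0.06 -0.01  0.2 ]
```

View pics/w19.png

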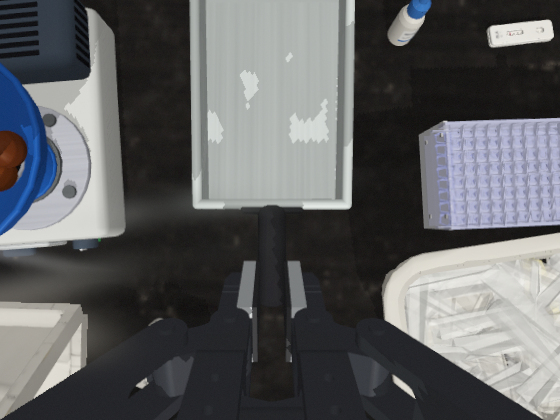

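Call:
{"fn": "apply_moves", "kwargs": {
  "commands": [
    {"linear":[-0.007,0,0.02],"delta_rot":[0,0,0],"fingers":255},
    {"linear":[-0.017,0,0.047],"delta_rot":[0,0,0],"fingers":255},
    {"linear":[-0.028,0,0.077],"delta_rot":[0,0,0],"fingers":255},
    {"linear":[-0.038,0,0.104],"delta_rot":[0,0,0],"fingers":255},
    {"linear":[-0.045,0,0.124],"delta_rot":[0,0,0],"fingers":255},
    {"linear":[-0.051,0,0.14],"delta_rot":[0,0,0],"fingers":255},
    {"linear":[-0.055,0,0.151],"delta_rot":[0,0,0],"fingers":255},
    {"linear":[-0.058,0,0.159],"delta_rot":[0,0,0],"fingers":255}
  ]
}}

```text
time: 27.2
tool_pos: [0.4055, -0.3407, 0.0279]
tool_rot: [0.038, 0.961, -0.217, 0.169]
contact_force: [0.6, -0.9, -0.7]
gripper_width: 0.116
```

Call:
{"fn": "apply_moves", "kwargs": {
  "commands": [
    {"linear":[-0.0007,0,0.002],"delta_rot":[0,0,0],"fingers":255},
    {"linear":[-0.0014,0,0.004],"delta_rot":[0,0,0],"fingers":255},
    {"linear":[-0.002,0,0.006],"delta_rot":[0,0,0],"fingers":255},
    {"linear":[-0.0027,0,0.0075],"delta_rot":[0,0,0],"fingers":255},
    {"linear":[-0.003,0,0.0085],"delta_rot":[0,0,0],"fingers":255},
    {"linear":[-0.003,0,0.0085],"delta_rot":[0,0,0],"fingers":255},
    {"linear":[-0.003,0,0.0085],"delta_rot":[0,0,0],"fingers":255},
    {"linear":[-0.003,0,0.0085],"delta_rot":[0,0,0],"fingers":255}
  ]
}}

```text
time: 28.0
tool_pos: [0.4059, -0.3409, 0.0198]
tool_rot: [0.039, 0.961, -0.217, 0.17]
contact_force: [-0.3, -0.3, -1.4]
gripper_width: 0.112
```

```bash
python3 - <<'E'
from h import *
s=state(); pan_now(s); print(s["contact_force"],s["gripper_width"])
E
```

```text
pan o [ 0.4815 -0.3773  0.0017] spout [ 0.5592 -0.4142  0.0077] psi -25.4 tilt -0.0 roll -0.0
[-0.31914348 -0.25724183 -1.36093141] 0.11227456665021937
```

1.7 mm to go. Touching down, then releasing and backing off along the tool axis.

Call:
{"fn": "apply_moves", "kwargs": {
  "commands": [
    {"linear":[-0.0003,0,0.0007],"delta_rot":[0,0,0],"fingers":255},
    {"linear":[-0.0006,0,0.0014],"delta_rot":[0,0,0],"fingers":255},
    {"linear":[-0.0007,0,0.0019],"delta_rot":[0,0,0],"fingers":255},
    {"linear":[-0.0007,0,0.0019],"delta_rot":[0,0,0],"fingers":255},
    {"linear":[-0.0007,0,0.0019],"delta_rot":[0,0,0],"fingers":255},
    {"linear":[-0.0007,0,0.0019],"delta_rot":[0,0,0],"fingers":255},
    {"linear":[-0.0007,0,0.0019],"delta_rot":[0,0,0],"fingers":255},
    {"linear":[-0.0007,0,0.0019],"delta_rot":[0,0,0],"fingers":255}
  ]
}}

```text
time: 28.8
tool_pos: [0.406, -0.3411, 0.0181]
tool_rot: [0.039, 0.96, -0.217, 0.17]
contact_force: [-2.9, 1.2, 5.1]
gripper_width: 0.115
```

Call:
{"fn": "apply_moves", "kwargs": {
  "commands": [
    {"linear":[0,0,0],"delta_rot":[0,0,0],"fingers":0},
    {"linear":[0,0,0],"delta_rot":[0,0,0],"fingers":0},
    {"linear":[0,0,0],"delta_rot":[0,0,0],"fingers":0},
    {"linear":[0,0,0],"delta_rot":[0,0,0],"fingers":0},
    {"linear":[0,0,0],"delta_rot":[0,0,0],"fingers":0},
    {"linear":[0,0,0],"delta_rot":[0,0,0],"fingers":0},
    {"linear":[0,0,0],"delta_rot":[0,0,0],"fingers":0},
    {"linear":[0,0,0],"delta_rot":[0,0,0],"fingers":0}
  ]
}}

```text
time: 29.6
tool_pos: [0.4058, -0.3408, 0.0176]
tool_rot: [0.038, 0.961, -0.217, 0.17]
contact_force: [-1.1, -0.0, -0.1]
gripper_width: 1.001
```

Call:
{"fn": "apply_moves", "kwargs": {
  "commands": [
    {"linear":[0,0,-0.01],"delta_rot":[0,0,0],"fingers":0},
    {"linear":[0,0,-0.03],"delta_rot":[0,0,0],"fingers":0},
    {"linear":[0,0,-0.06],"delta_rot":[0,0,0],"fingers":0},
    {"linear":[0,0,-0.095],"delta_rot":[0,0,0],"fingers":0},
    {"linear":[0,0,-0.125],"delta_rot":[0,0,0],"fingers":0},
    {"linear":[0,0,-0.15],"delta_rot":[0,0,0],"fingers":0},
    {"linear":[0,0,-0.16],"delta_rot":[0,0,0],"fingers":0},
    {"linear":[0,0,-0.16],"delta_rot":[0,0,0],"fingers":0}
  ]
}}

```text
time: 30.4
tool_pos: [0.3566, -0.3181, 0.1702]
tool_rot: [0.04, 0.96, -0.217, 0.171]
contact_force: [0.9, -0.4, -0.3]
gripper_width: 0.999
```

```bash
python3 - <<'E'
from h import *
s=state(); print(s["tool_pos"],s["contact_force"],s["gripper_width"],s["joint_vel"].round(3))
tp=eyes.grab_frame("top");sc=eyes.grab_frame("scene"); save("w20.png",eyes.grab_frame("wrist"));save("t20.png",tp);save("s20.png",sc)
save("a20.png",np.hstack([cv2.resize(tp[150:250,290:400],(400,364),interpolation=cv2.INTER_CUBIC),cv2.resize(sc[170:310,270:400],(400,364),interpolation=cv2.INTER_CUBIC)]))
E
```

```text
[ 0.35662144 -0.31807937  0.17021705] [ 0.87338143 -0.36915589 -0.33982741] 0.9993613681198457 [ 0.006  0.043  0.038 -0.001 -0.017  0.001]
```

View pics/a20.png

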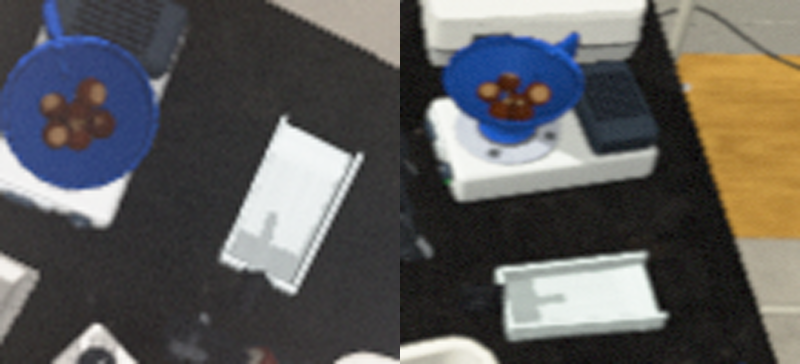

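View pics/w20.png

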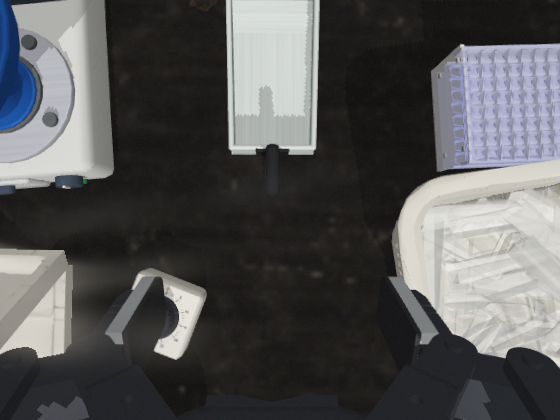

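View pics/t20.png

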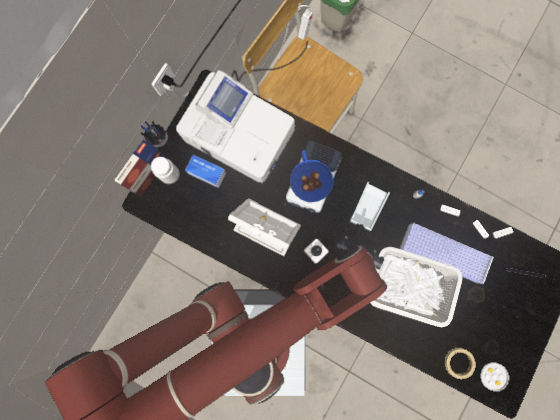

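The pan stands flat and empty at its old place, six chestnuts sit in the hopper, and the bystanders haven't moved. One last overlay check of the hopper seating before handing in.

```bash
python3 - <<'E'
from h import *
th=np.linspace(0,2*np.pi,300); outs=[]
for n,f,(x0,y0,x1,y1) in(("top","t20.png",(275,145,355,225)),("scene","s20.png",(270,165,350,245))):
    c=cam(n);k=5;out=cv2.resize(cv2.imread("pics/"+f)[y0:y1,x0:x1],None,fx=k,fy=k,interpolation=cv2.INTER_CUBIC)
    for z,r in((.158,.068),(.07,.0295)):
        for a in proj(c,np.c_[.553+r*np.cos(th),-.172+r*np.sin(th),np.full(300,z)]): cv2.circle(out,(int((a[0]-x0+.5)*k),int((a[1]-y0+.5)*k)),1,(0,255,255),-1)
    outs.append(out)
cv2.imwrite("pics/ov20.png",np.hstack(outs))
a=cv2.imread("pics/top0.png").astype(int);b=cv2.imread("pics/t20.png").astype(int)
for n,(x,y,r) in dict(jar=(165,170,18),box=(205,170,22),timer=(316,250,12),drop=(419,194,8)).items():
    print(n,np.abs(a-b)[y-r:y+r,x-r:x+r].mean().round(2))
E
```

```text
jar 11.08
box 8.55
timer 7.34
drop 5.85
```

View pics/ov20.png

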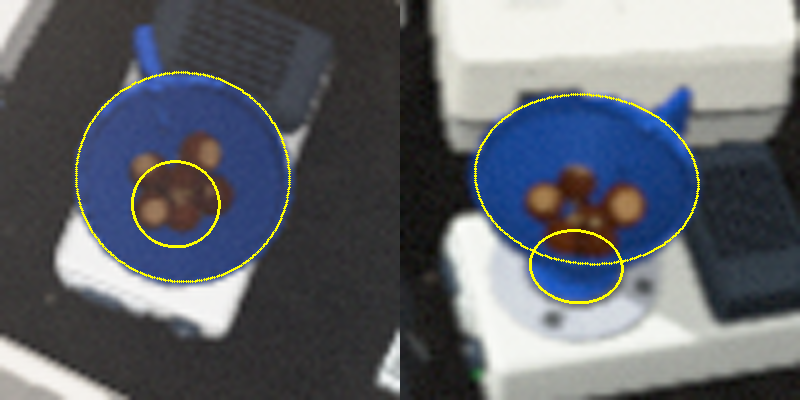

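```bash
python3 - <<'E'
from plant import state, job_done
print(state()["joint_vel"].round(3)); print(job_done())
E
```

```text
[ 0.     0.013  0.007 -0.     0.003  0.   ]
the job is handed in; nothing more can be done
None
```

The mill is ready and the job is handed in, at about 30.5 s on the robot's clock. I pushed the hopper home on the spigot, tipped the pan to 50° over it so the chestnuts ran in, and set the empty pan back where it started.

Last checks:
- **Hopper:** it met the seat at the expected height with about 7 N. Its model outline matches the top and scene images to about 1–2 mm, upright, both after seating and at the end. An earlier automatic fit of the rim for height and tilt gave inconsistent numbers because a finger and the sleeve confused the outline, so the seating check rests on the overlays.
- **Chestnuts:** I count six at rest in the hopper from above, below the rim. The wrist load fell by about 1.1 N over the pour, and none are visible on the desk or mill.
- **Pan:** it is empty and touched down level with about 5 N. The gripper is open and about 16 cm clear.
- **Bystanders:** the jar, carton, timer and dropper bottle look unmoved in the top view. The plain picture differences around them were not zero (6–11 grey levels). I put those down to noise and light, and did not re-measure their positions.

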